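Balance-check a two-place tube rotor on a domed stand

TASK

Check the balance of the tube rotor. Lift the red dust cap off the balancing stand and set it down upright on the worktop clear of the stand; then set the empty rotor centrally on the stand's bare domed top, let go, and let it settle level. After that lay the two blue-capped tubes in it one after the other, one in the cradle of each arm, so that the loaded rotor again balances level and still on the dome with nothing else holding it; leave the orange-capped tube in its rest.

Things in the scene. Friction and masses are not known exactly. Their poses are not given: they have to be found in the camera images.
- dome_top (a point): Crown of the polished steel domed head (84 mm across, crown radius of curvature 100 mm) of the balancing stand, 100 mm above the worktop; z up. The head sits on a rubber mount and gives a little (to 0.05 rad). The stand is fixed: grey foot 120 mm across, collar 106 mm across with its top 56 mm high. At the start the dust cap hides the head.
- cap_knob (a point): Centre of the knob (22 mm diameter, 22 mm tall) on the red dust cap, 61 mm above the cap's rim; z up. The cap is a loose inverted cup, 99 mm across, 50 mm tall without the knob, 60 g; its rim rests on the stand's collar; lift it straight up 50 mm (3 mm clearance round the head). The worktop round x = 0.68, y = -0.10 m, right of and beyond the stand, is always empty.
- rotor: Loose tube rotor, about 200 g: flat aluminium bar 290 mm long (its y), 44 wide (x), 8 thick, black hub knob in the middle, two blue V saddles on each arm. Origin: centre of its flat underside, also below its centre of mass; z up. Free to rock on the dome: 5 mm off centre leaves it leaning about 0.06 rad, one tube alone about 0.13 rad without falling; rocking dies in about 2 s.
- rotor_hub (a point): Centre of the rotor's upright black hub knob, 26 mm diameter, from 14 to 46 mm above the rotor's underside (this point: 30 mm); under it a steel disc of 46 mm diameter. The rotor starts flat on the worktop. Same axes as the rotor.
- cradle_1 (a point): Where a tube's middle should lie on the rotor's +y arm: 83 mm from the hub axis, 26 mm above the underside, 18 above the bar; axes as the rotor. A cradle: two V saddles (8 mm thick, 36 wide, tops 21 above the bar) centred 33 mm either side of this point along y, open between for the fingers; end plate 58 mm outward. Tube along y, either way round; 8 mm along the arm does not matter.
- cradle_2 (a point): The same for the rotor's -y arm.
- blue_1_mid (a point): Middle of a blue-capped 15 ml tube (104 mm long, body 16.6 mm diameter, cap 21 mm, 22 g), on its axis; z along the tube to the cap. Both blue-capped tubes weigh the same. They lie level in a fixed white rest with three parallel grooves 54 mm apart, axis 24 mm above the worktop, 18 above the base plate, V saddles 30 mm either side of this point, open between; groove order varies.
- blue_2_mid (a point): The same for the second blue-capped tube.
- orange_mid (a point): The same for the orange-capped tube (107 mm long, part filled, 14 g), which is not one of the pair and stays where it is.
Not all that is in view belongs to the job. Leave any pink or yellow look-alike of the part that bears blue_2_mid alone.

How it is judged:
By the outcome, as a careful person would: the job done as asked, in the order asked, and still so for the second after the job is handed in, with the robot touching nothing.
It also fails if it takes over 72 s, if anything falls off the work surface, if the arm or the gripper's body presses on something with over 40 N, if the wrist force passes 120 N, or if a joint passes its speed limit or range.

ROBOT

A 6-joint arm with a two-finger parallel gripper is mounted at the origin on a cart in front of the work surface, level with it; the furniture and walls round the work are solid. World frame = base frame: x ahead of the robot, y to its left, z up, the work surface at z = 0. Lengths are in m, angles in degrees, forces in N, time in s.
With the tool pointing down it reaches from about 0.4 to 0.825 m from the base axis. Payload 7 kg.
Tool frame: the origin (TCP) lies midway between the tips of the shut fingers; the grasp point (between the pads) lies 19 mm behind it; z points along the fingers, y is the direction in which the jaws open and shut (so a half turn about z gives the same grasp; the last joint's range is limited). The gripper opens to 88 mm and grips with 3 to 60 N. Pads are 19 mm wide; open, the fingers measure 130 mm over their backs; the gripper's body (78 mm by 193 mm) begins 47 mm behind the grasp point.
Start: joints at [82.34, 20.546, 0.682, 0, -70.136, -16.507], TCP at [0.276, 0.616, 0.227] pointing down, gripper open.
Joint ranges: [-176.03, 176.03], [-82.01, 121.73], [-58.28, 71.71], [-173.87, 95.51], [-174.79, -0.11], [-173.66, 173.66]. Speed limits (degrees/s): [136.94, 136.94, 172.46, 180, 180, 180].

INTERFACE

Orientations are given as [roll, pitch, yaw] about the fixed x, y, z axes, in that order (R = Rz(yaw) Ry(pitch) Rx(roll)).
In Python, from plant import ctrl, snapshot gives the robot as it stands.
- The arm moves only by the shell command python3 -m pendant 'ROWS'. ROWS is JSON, a list of rows, each a list of 7 numbers: the shift along the tool's x, y, z in m, then the turn, a rotation vector about the tool's x, y, z in rad, then the opening, from -1 (shut) to 1 (fully open), so that 0 is half open. In form: [[x, y, z, ax, ay, az, jaw], ...]. A call has 1 to 12 rows; each row is the pose to reach, as a shift and turn from the pose commanded when the call began, along the tool's axes at that moment; what a row does not reach only later rows make up. A row lasts 1/8 s, in which the tool goes at most 62.5 mm and 10.7 degrees, less where a joint would pass 70% of its speed; a pose out of reach is approached as far as the arm can. A call with a gripper value outside its range is refused whole. The fingers move at their own pace and stop on an object; the grip force is fixed at half the most. Time passes only in rows, so rows that repeat a pose let the fingers close. It gives the time, the measured TCP pose, the force and the opening at its end, in the units of the state.
- ctrl.get_obs(): the state, without advancing time (a new reading comes with each control period).
- snapshot(name): name is "side" or "top" or "wrist"; returns a dict with "image" (420x560x3 uint8, blue, green, red), "mtx" (3x3 intrinsics, pixels), "eye" and "attitude" of the camera in the world; the wrist camera has in their place "tool_from_camera" (4x4, takes a point from camera to tool coordinates, whose origin is the TCP and whose axes are the flange's). Camera axes: x right, y up, looking along -z (the intrinsics and any distortion apply to the point x, -y, -z); pixel columns grow to the right and rows downward; lengths in m; the calibration is good to about 2 mm. A picture is of the moment at which its call begins: read the wrist's pose just before it. There is no depth.
- ctrl.close_job(): hands the job in, once; it reports no verdict.
The state is a dict: "clock": time; "joint_pos": joint angles; "qvel": joint speeds; "tau": joint torques, N m; "tool_pos": TCP position; "orientation": TCP orientation; "force": force on the tool from outside, world axes, zero at the start; "moment": the same for the moment, N m; "opening": finger opening in m.
Only numpy, scipy, OpenCV 4.12 (cv2) and the standard library are available. Lean on these libraries where they do the work, as an engineer would, in place of code of your own. Each camera call takes 0.05 s, during which the arm holds its last target.

## Working session

There is one attempt and no reset: what is moved stays moved. The work goes in short steps, Python scripts to look and compute and a shell command to move; the robot and the scene stay as the last step left them, time stands still between calls to the robot, and variables do not carry over. Pictures are saved under pics/ and viewed, and the job is handed in when it is done.

```bash
ls; mkdir -p pics
python3 - <<'E'
from plant import ctrl, snapshot
import cv2
print(ctrl.get_obs())
for n in ["side","top","wrist"]:
    s=snapshot(n); cv2.imwrite(f"pics/{n}0.png",s["image"])
    print(n,{k:v for k,v in s.items() if k!="image"})
E
```

```text
pics
{'clock': 0.0, 'joint_pos': array([ 8.23394256e+01,  2.05917516e+01,  6.32896405e-01, -2.16071962e-02,
       -7.01340566e+01, -1.65085403e+01]), 'qvel': array([ 0.02512486, -0.04945773,  0.01998811,  0.07288434, -0.05062635,
       -0.01744704]), 'tau': array([ 1.62910026e-03, -5.82714415e+01,  2.93058836e+01,  6.99696198e+00,
        6.97512121e-03, -1.62443766e-04]), 'tool_pos': array([0.27616376, 0.61538278, 0.22560776]), 'orientation': array([ 1.79905146e+02, -6.92980046e-03, -2.41764680e+01]), 'force': array([ 0.55102064, -0.03005331, -0.17313759]), 'moment': array([0.03285053, 0.01748456, 0.00128547]), 'opening': 0.08767158315855217}
side {'mtx': array([[529.77935243,   0.        , 283.64082069],
       [  0.        , 529.77935243, 212.16420546],
       [  0.        ,   0.        ,   1.        ]]), 'eye': array([0.06844517, 1.45991081, 1.06359609]), 'attitude': array([  51.41351948,    0.67887535, -158.33466476])}
top {'mtx': array([[525.51784707,   0.        , 275.74482532],
       [  0.        , 525.51784707, 213.60346758],
       [  0.        ,   0.        ,   1.        ]]), 'eye': array([-0.12037863,  0.42618176,  1.27098935]), 'attitude': array([ 27.73642717,  -0.75941844, -96.68387597])}
wrist {'mtx': array([[347.35794553,   0.        , 281.00147978],
       [  0.        , 347.35794553, 202.01844655],
       [  0.        ,   0.        ,   1.        ]]), 'tool_from_camera': array([[ 1.97065938e-04,  9.56536341e-01,  2.91613081e-01,
         7.90402452e-02],
       [ 9.99999463e-01, -4.85193019e-04,  9.15730259e-04,
         2.10907690e-04],
       [ 1.01741790e-03,  2.91612744e-01, -9.56535923e-01,
        -1.57928586e-01],
       [ 0.00000000e+00,  0.00000000e+00,  0.00000000e+00,
         1.00000000e+00]])}
```

View pics/side0.png

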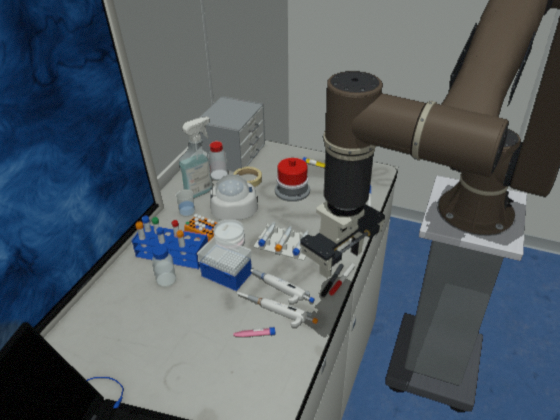

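View pics/top0.png

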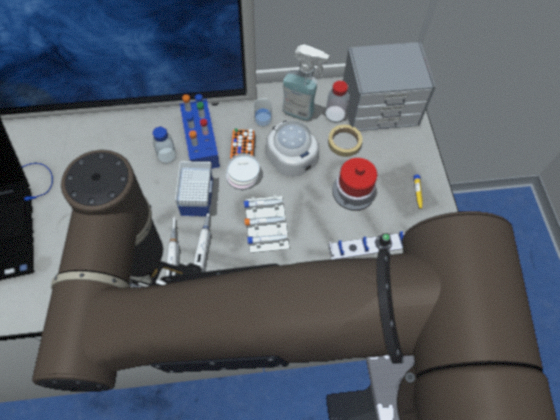

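View pics/wrist0.png

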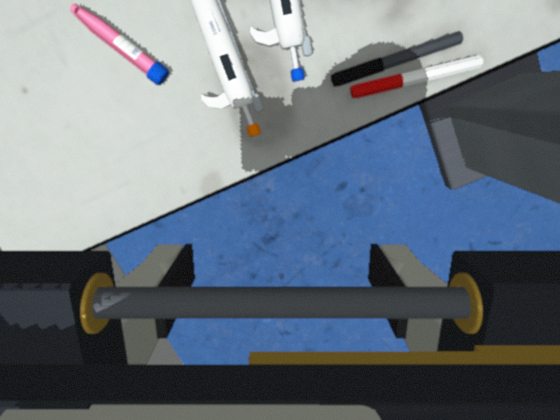

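```bash
cat > h.py <<'E'
import numpy as np, cv2
from scipy.spatial.transform import Rotation as Ro
from plant import ctrl, snapshot
def R(rpy): return Ro.from_euler('xyz',rpy,degrees=True).as_matrix()
def cam(s,obs=None):
    if "eye" in s: return np.array(s["eye"]),R(s["attitude"]),s["mtx"]
    T=np.eye(4);T[:3,:3]=R(obs["orientation"]);T[:3,3]=obs["tool_pos"]
    T=T@s["tool_from_camera"]; return T[:3,3],T[:3,:3],s["mtx"]
def ray(c,px):
    e,A,K=c; d=np.linalg.inv(K)@[px[0],px[1],1]; return A@(d*[1,-1,-1])
def onz(c,px,z):
    d=ray(c,px); return c[0]+d*(z-c[0][2])/d[2]
def proj(c,P):
    e,A,K=c; p=A.T@(np.array(P)-e); p=K@(p*[1,-1,-1]); return p[:2]/p[2]
def crop(im,x0,y0,x1,y1,f,name): cv2.imwrite("pics/"+name,cv2.resize(im[y0:y1,x0:x1],None,fx=f,fy=f,interpolation=cv2.INTER_CUBIC))
def shot(n,name=None):
    o=ctrl.get_obs(); s=snapshot(n)
    if name: cv2.imwrite("pics/"+name,s["image"])
    return s["image"],cam(s,o),o
def intersect(c1,p1,c2,p2):
    d1=ray(c1,p1);d2=ray(c2,p2);d1/=np.linalg.norm(d1);d2/=np.linalg.norm(d2)
    A=np.stack([d1,-d2],1); t=np.linalg.lstsq(A,c2[0]-c1[0],rcond=None)[0]
    a=c1[0]+t[0]*d1;b=c2[0]+t[1]*d2; return (a+b)/2,np.linalg.norm(a-b)
E
python3 - <<'E'
from h import *
i,c,o=shot("top"); crop(i,230,120,430,270,4,"topc.png")
print(proj(c,[0.68,-0.1,0]),onz(c,[357,171],0.117))
i2,c2,o=shot("side"); crop(i2,220,130,420,280,4,"sidec.png")
print(proj(c2,[0.68,-0.1,0]),proj(c2,onz(c,[357,171],0.117)))
print(proj(c2,o["tool_pos"]))
E
```

```text
[417.60295541 157.32201964] [0.58165399 0.11595041 0.117     ]
[289.04998125 154.76884682] [293.04297122 163.50538808]
[340.62032581 263.74629841]
```

View pics/topc.png

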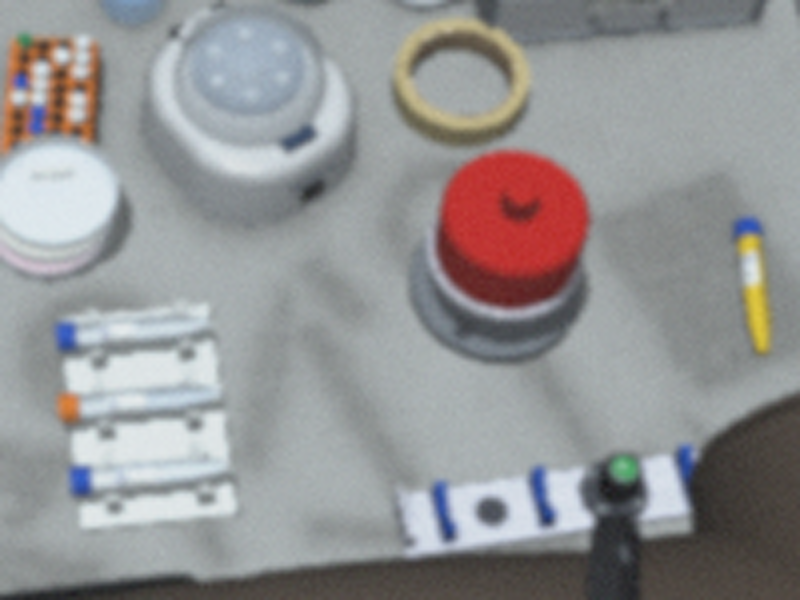

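View pics/sidec.png

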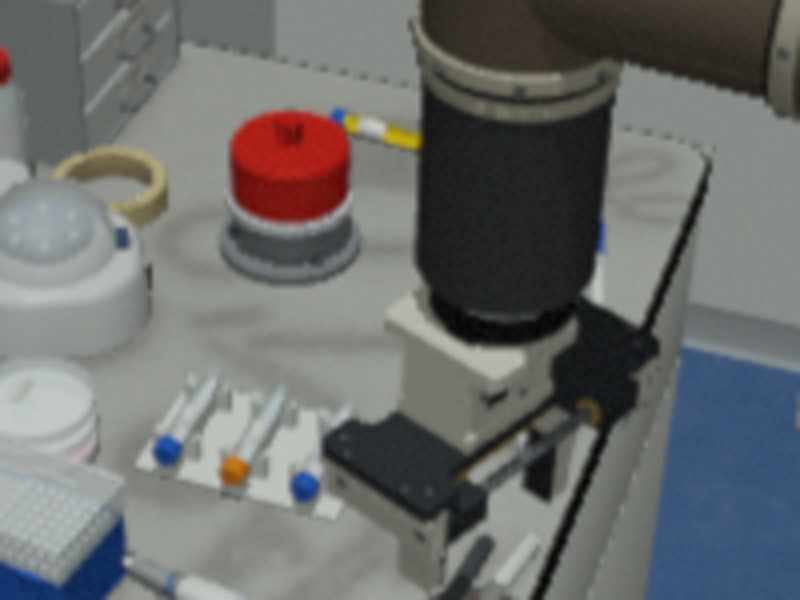

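Run:
```python
from h import *
i,c,o=shot("top"); i2,c2,o=shot("side")
f=lambda u,v:(230+u/4,120+v/4)
np.set_printoptions(precision=4,suppress=True)
for n,p,z in [("knob",f(520,203),.117),("rim front collar base",f(498,290),.0),("yellowcap",f(747,225),.01),("yellowtip",f(763,350),.01),("blueA cap",f(66,336),.024),("blueA end",f(210,321),.024),("orange cap",f(68,407),.024),("or end",f(218,394),.024),("blueB cap",f(80,481),.024),("B end",f(228,468),.024),("hub top",f(622,468),.046),("rotor left",f(405,505),.008),("rotor left front",f(408,545),.008),("rotor right",f(690,460),.008)]:
    print(n,p,onz(c,p,z),proj(c2,onz(c,p,z)))
print(intersect(c,f(520,203),c2,(220+291/4,130+132/4)))
```

```text
knob (360.0, 170.75) [0.5816 0.108  0.117 ] [293.9371 162.2516]
rim front collar base (354.5, 192.5) [0.5836 0.1048 0.    ] [293.6948 190.6454]
yellowcap (416.75, 176.25) [ 0.6112 -0.078   0.01  ] [304.4554 159.0742]
yellowtip (420.75, 207.5) [ 0.5116 -0.0647  0.01  ] [329.4417 166.3319]
blueA cap (246.5, 204.0) [0.5668 0.4087 0.024 ] [262.2899 242.5151]
blueA end (282.5, 200.25) [0.5677 0.3104 0.024 ] [274.7555 222.4752]
orange cap (247.0, 221.75) [0.5131 0.4122 0.024 ] [278.7839 247.6972]
or end (284.5, 218.5) [0.5118 0.3119 0.024 ] [291.5782 226.9585]
blueB cap (250.0, 240.25) [0.4583 0.4094 0.024 ] [296.792 251.668]
B end (287.0, 237.0) [0.457  0.3122 0.024 ] [308.5602 231.1973]
hub top (385.5, 237.0) [0.4187 0.0614 0.046 ] [345.0296 182.5892]
rotor left (331.25, 246.25) [0.4248 0.1982 0.008 ] [330.1097 215.4653]
rotor left front (332.0, 256.25) [0.3964 0.201  0.008 ] [338.467  218.0012]
rotor right (402.5, 235.0) [0.4362 0.0036 0.008 ] [344.2541 181.4459]
(array([0.5857, 0.1064, 0.1116]), np.float64(0.0014650505685114819))
```

```bash
cat >> h.py <<'E'
np.set_printoptions(precision=4,suppress=True)
def to(p,yaw=-90,o=None):
    o=o or ctrl.get_obs(); A=R(o["orientation"]); B=R([180,0,yaw])
    print("now",o["tool_pos"],o["orientation"],"t",o["clock"],"-> shift",A.T@(np.array(p)-o["tool_pos"]),"turn",Ro.from_matrix(A.T@B).as_rotvec())
E
python3 -c "
from h import *
to([0.5,0.2,0.3])"
```

```text
now [0.2763 0.6157 0.2264] [179.9793  -0.0054 -24.1688] t 0.35 -> shift [ 0.3743  0.2877 -0.0735] turn [ 0.0003 -0.0003  1.149 ]
```

```bash
python3 -m pendant '[[0.02,0.015,-0.02,0,0,0.1,0],[0.06,0.045,-0.04,0,0,0.22,0],[0.105,0.08,-0.06,0,0,0.38,0],[0.15,0.115,-0.073,0,0,0.55,0],[0.195,0.15,-0.073,0,0,0.7,0],[0.24,0.185,-0.073,0,0,0.85,0],[0.285,0.22,-0.073,0,0,1.0,0],[0.325,0.25,-0.073,0,0,1.1,0],[0.355,0.274,-0.073,0,0,1.149,0],[0.374,0.288,-0.073,0,0,1.149,0],[0.374,0.288,-0.073,0,0,1.149,0],[0.374,0.288,-0.073,0,0,1.149,0]]'
python3 - <<'E'
from h import *
to([0.5,0.2,0.3])
i,c,o=shot("wrist","w1.png")
i,c,o=shot("top","t1.png")
E
```

```text
clock: 1.85
tool_pos: [0.4995, 0.2001, 0.2996]
orientation: [180.0, 0.0, -90.0]
force: [0.3, 0.4, -0.0]
opening: 0.0434
now [0.4995 0.2001 0.2996] [179.9986   0.0101 -90.0176] t 1.85 -> shift [ 0.0001 -0.0005 -0.0004] turn [ 0.      0.0002 -0.0003]
```

View pics/w1.png

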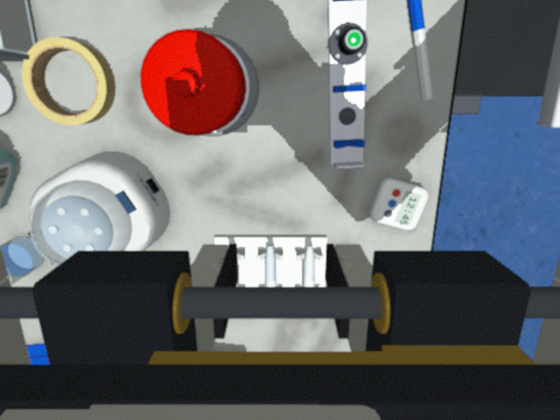

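View pics/t1.png

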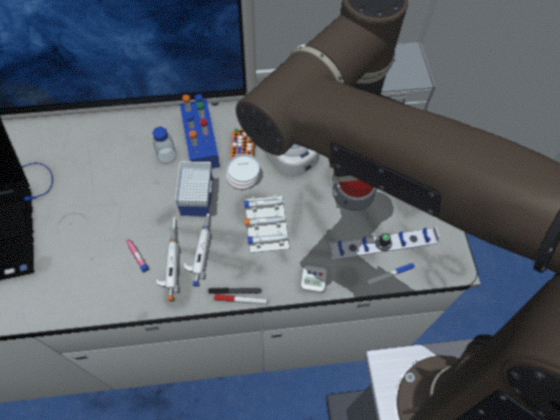

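Run:
```python
from h import *
i,c,o=shot("wrist")
crop(i,130,10,270,150,5,"w1a.png"); crop(i,310,0,450,150,5,"w1b.png")
```

```text
(no output)
```

View pics/w1a.png

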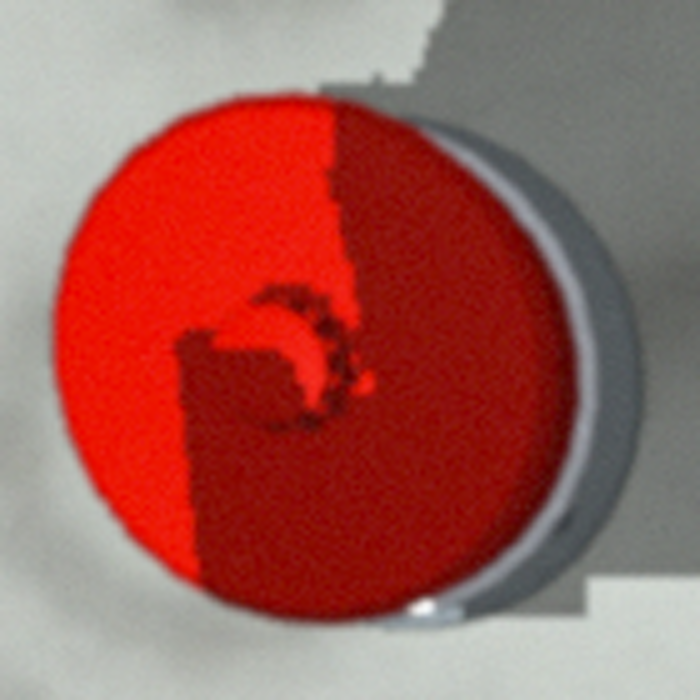

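View pics/w1b.png

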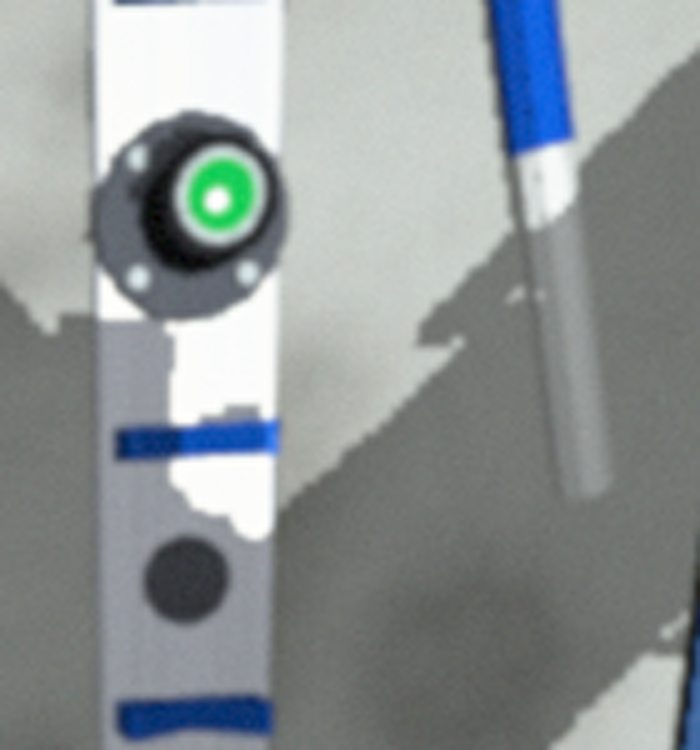

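Run:
```python
from h import *
o=ctrl.get_obs();c=cam(snapshot("wrist"),o)
a=lambda u,v:(130+u/5,10+v/5)
b=lambda u,v:(310+u/5,v/5)
print("knob",onz(c,a(272,358),.128),"cap",onz(c,a(300,341),.106))
print("green",onz(c,b(221,194),.046),"disc",onz(c,b(191,215),.014),"hole",onz(c,b(187,580),.008))
print("edges at v=100",onz(c,b(95,90),.008),onz(c,b(283,90),.008),"v=650",onz(c,b(101,650),.008),onz(c,b(271,650),.008))
P=onz(c,a(300,341),.106)
for dx,dy in [(49.5,0),(-49.5,0),(0,-49.5),(0,49.5)]:
    q=proj(c,P+np.array([dx,dy,0])/1000); print((q-[130,10])*5)
```

```text
knob [0.5861 0.1093 0.128 ] cap [0.5863 0.1055 0.106 ]
green [0.4202 0.0623 0.046 ] disc [0.4208 0.0622 0.014 ] hole [0.4159 0.1456 0.008 ]
edges at v=100 [0.4437 0.0347 0.008 ] [0.3999 0.0347 0.008 ] v=650 [0.4368 0.163  0.008 ] [0.3935 0.1629 0.008 ]
[ 40.5919 340.6782]
[559.3901 341.3218]
[279.5405  53.3557]
[318.7473 604.5719]
```

```bash
python3 -m pendant '[[0.03,-0.028,0,0,0,0,0],[0.065,-0.06,0.02,0,0,0,0],[0.092,-0.0865,0.05,0,0,0,0],[0.092,-0.0865,0.09,0,0,0,0],[0.092,-0.0865,0.13,0,0,0,0],[0.092,-0.0865,0.16,0,0,0,0],[0.092,-0.0865,0.18,0,0,0,0],[0.092,-0.0865,0.19,0,0,0,0],[0.092,-0.0865,0.19,0,0,0,0]]'
python3 - <<'E'
from h import *
i,c,o=shot("wrist","w2.png")
i,c,o=shot("side"); crop(i,220,100,420,250,4,"s2.png")
E
```

```text
clock: 3.18
tool_pos: [0.586, 0.1082, 0.1093]
orientation: [180.0, -0.0, -90.0]
force: [-0.1, 0.0, -0.3]
opening: 0.0438
```

View pics/w2.png

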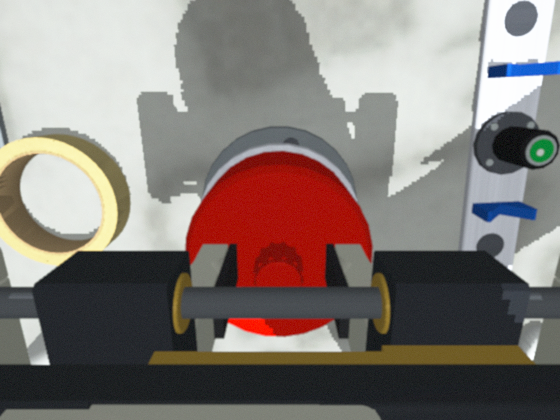

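View pics/s2.png

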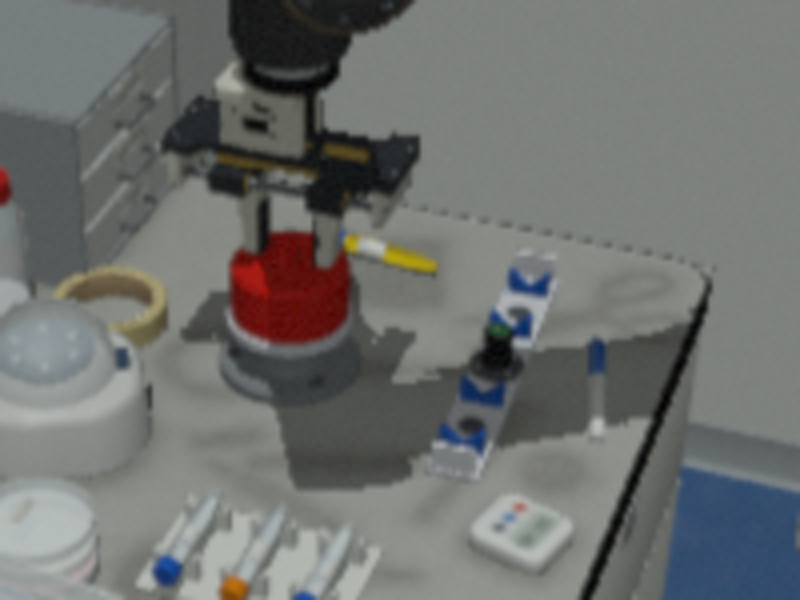

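```bash
python3 -m pendant '[[0,0,0,0,0,0,-1],[0,0,0,0,0,0,-1],[0,0,0,0,0,0,-1],[0,0,0,0,0,0,-1]]'
```

```text
clock: 3.78
tool_pos: [0.5864, 0.108, 0.11]
orientation: [-180.0, 0.0, -90.0]
force: [-1.1, 0.7, 3.3]
opening: 0.021
```

```bash
python3 -m pendant '[[0,0,-0.01,0,0,0,-1],[0,0,-0.025,0,0,0,-1],[0,0,-0.045,0,0,0,-1],[0,0,-0.065,0,0,0,-1],[0,0,-0.085,0,0,0,-1],[0,0,-0.10,0,0,0,-1],[0.03,-0.013,-0.1,0,0,0,-1],[0.07,-0.03,-0.1,0,0,0,-1],[0.115,-0.05,-0.1,0,0,0,-1],[0.16,-0.07,-0.1,0,0,0,-1],[0.19,-0.085,-0.1,0,0,0,-1],[0.208,-0.097,-0.09,0,0,0,-1]]'
python3 - <<'E'
from h import *
i,c,o=shot("wrist","w3.png")
i,c,o=shot("side"); crop(i,220,100,420,250,4,"s3.png")
i,c,o=shot("top"); crop(i,280,100,480,250,4,"t3.png")
to([.684,-.1,.0545])
E
```

```text
clock: 5.28
tool_pos: [0.6841, -0.1016, 0.2002]
orientation: [-179.9, 0.0, -90.1]
force: [0.3, 0.0, -0.6]
opening: 0.0208
now [ 0.6827 -0.1005  0.1979] [179.859    0.0065 -90.0753] t 5.425 -> shift [-0.0005 -0.0016  0.1434] turn [ 0.0025  0.0001 -0.0013]
```

View pics/w3.png

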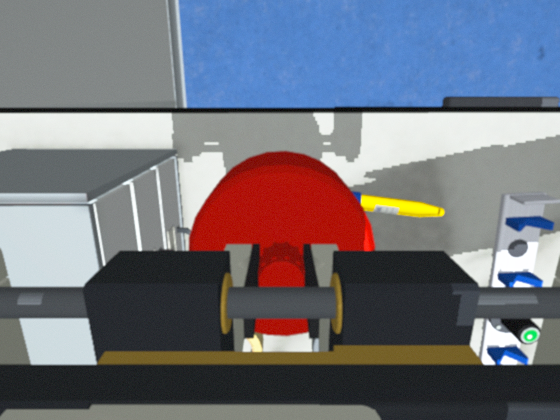

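View pics/s3.png

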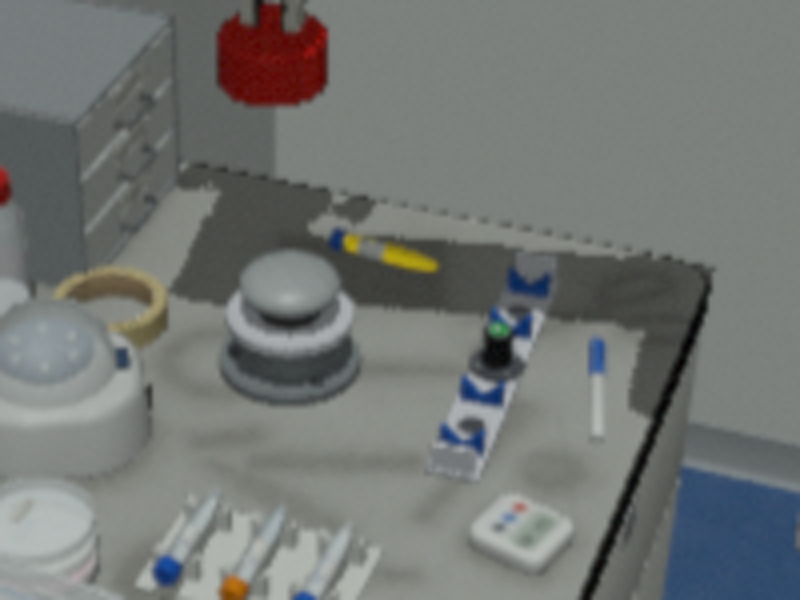

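View pics/t3.png

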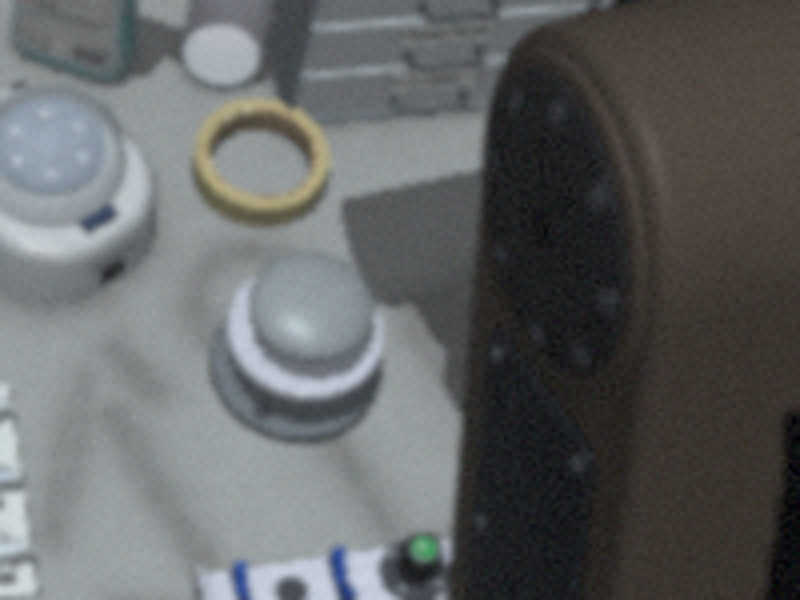

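Run:
```python
from h import *
c=cam(snapshot("top"));c2=cam(snapshot("side"))
for p in [(355,127),(415,127),(429,92)]: print(onz(c,p,0),onz(c,p,.12))
print(onz(c2,(264,143),0),onz(c2,(239,172),0))
o=ctrl.get_obs();cw=cam(snapshot("wrist"),o)
print([onz(cw,(92,200),z) for z in(.1,.15)],onz(cw,(188,250),0))
# cap in top
```

```text
[0.807  0.0612 0.    ] [0.7194 0.0956 0.12  ]
[ 0.7877 -0.1186  0.    ] [ 0.702  -0.0671  0.12  ]
[ 0.9157 -0.1947  0.    ] [ 0.8179 -0.1361  0.12  ]
[ 0.8008 -0.1445  0.    ] [0.8057 0.0689 0.    ]
[array([ 0.8288, -0.1016,  0.1   ]), array([ 0.8004, -0.1165,  0.15  ])] [ 0.7871 -0.013   0.    ]
```

```bash
python3 -m pendant '[[0.005,0.005,0.03,0,0,0,-1],[0.005,0.005,0.065,0,0,0,-1],[0.005,0.005,0.1,0,0,0,-1],[0.005,0.005,0.12,0,0,0,-1],[0.005,0.005,0.132,0,0,0,-1],[0.005,0.005,0.140,0,0,0,-1],[0.005,0.005,0.144,0,0,0,-1],[0.005,0.005,0.144,0,0,0,-1]]'
```

```text
clock: 6.58
tool_pos: [0.6784, -0.105, 0.0559]
orientation: [-180.0, -0.0, -90.0]
force: [1.2, -0.0, -0.3]
opening: 0.0209
```

```bash
python3 -m pendant '[[0,0,0.0015,0,0,0,-1],[0,0,0.0020,0,0,0,-1],[0,0,0.0020,0,0,0,-1]]'
```

```text
clock: 6.95
tool_pos: [0.6784, -0.1051, 0.0541]
orientation: [-180.0, -0.0, -90.0]
force: [-0.6, 0.5, 1.3]
opening: 0.021
```

Essentially touching. Release and rise, then head over the rotor.

```bash
python3 -m pendant '[[0,0,0,0,0,0,-0.2],[0,0,0,0,0,0,-0.2],[0,0,0,0,0,0,-0.2],[0,0,-0.03,0,0,0,-0.2],[0,0,-0.08,0,0,0,-0.2],[0,0.03,-0.14,0,0,0,0.2],[-0.03,0.07,-0.18,0,0,0,0.2],[-0.06,0.11,-0.2,0,0,0,0.2],[-0.09,0.15,-0.2,0,0,0,0.2],[-0.11,0.18,-0.2,0,0,0,0.2],[-0.13,0.195,-0.2,0,0,0,0.2],[-0.13,0.195,-0.2,0,0,0,0.2]]'
python3 - <<'E'
from h import *
i,c,o=shot("wrist","w4.png")
i,c,o=shot("side"); crop(i,220,100,420,250,4,"s4.png")
to([.42,.062,.1])
E
```

```text
clock: 8.45
tool_pos: [0.4824, 0.0259, 0.2542]
orientation: [-179.9, 0.0, -89.9]
force: [-0.3, 0.3, -0.0]
opening: 0.0524
now [0.4833 0.025  0.2539] [-179.9609    0.0081  -89.9481] t 8.55 -> shift [-0.037   0.0634  0.1538] turn [-0.0007  0.0001  0.0009]
```

View pics/w4.png

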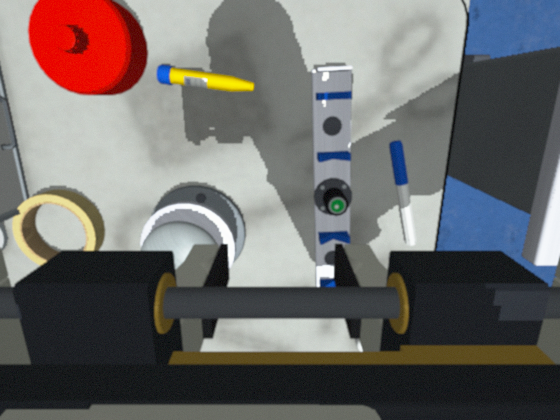

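View pics/s4.png

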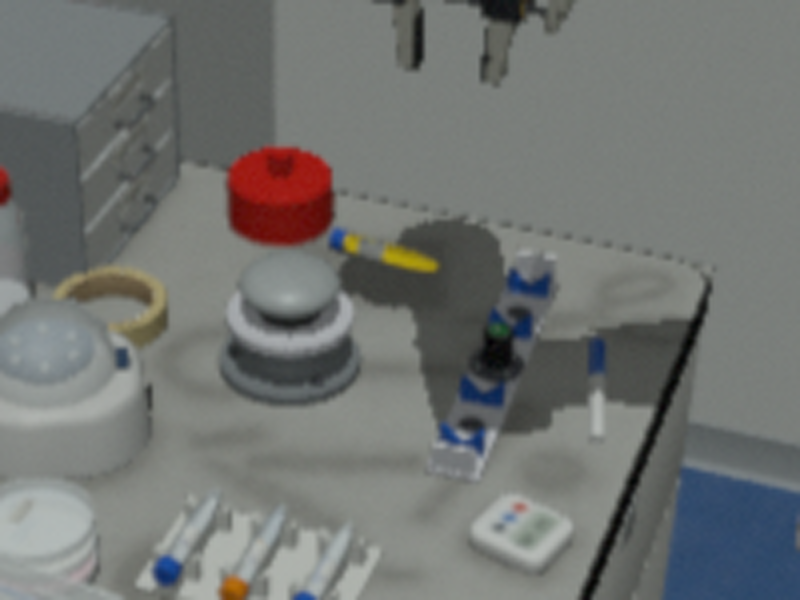

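Run:
```python
from h import *
i,c,o=shot("wrist"); crop(i,290,50,400,250,4,"w4a.png")
i,c,o=shot("top"); crop(i,300,120,440,260,5,"t4.png")
```

```text
(no output)
```

View pics/w4a.png

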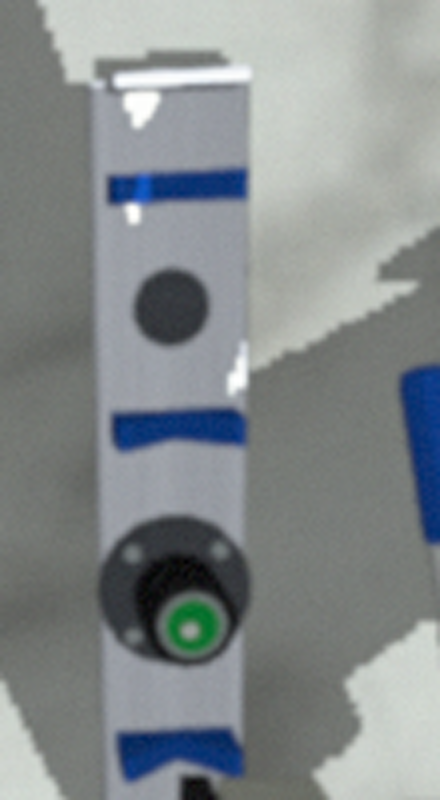

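View pics/t4.png

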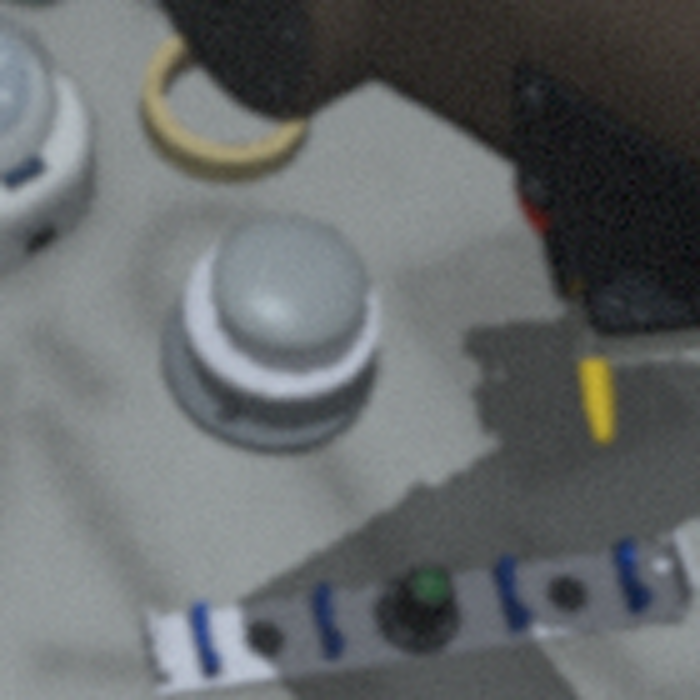

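Run:
```python
from h import *
o=ctrl.get_obs();c=cam(snapshot("wrist"),o); b=lambda u,v:(290+u/4,50+v/4)
print("green",onz(c,b(190,625),.046),"disc",onz(c,b(175,589),.014),"hole",onz(c,b(172,306),.008))
for v in (130,330,690): print(onz(c,b({130:94,330:97,690:105}[v],v),.008),onz(c,b({130:249,330:247,690:244}[v],v),.008))
c=cam(snapshot("top"))
def ext(P,r,z):
    q=np.array([(proj(c,[P[0]+r*np.cos(t),P[1]+r*np.sin(t),z])-[300,120])*5 for t in np.linspace(0,6.28,200)])
    return q.min(0),q.max(0)
for P in [(.586,.108),(.586,.112)]: print(ext(P,.042,.0907),ext(P,.053,.056),ext(P,.06,.005))
```

```text
green [0.4211 0.062  0.046 ] disc [0.4207 0.0609 0.014 ] hole [ 0.4243 -0.0212  0.008 ]
[ 0.4478 -0.0686  0.008 ] [ 0.4052 -0.0686  0.008 ]
[ 0.4454 -0.0145  0.008 ] [ 0.4025 -0.0145  0.008 ]
[0.4399 0.0952 0.008 ] [0.3969 0.0952 0.008 ]
(array([211.4198, 206.8449]), array([370.2169, 341.8384])) (array([183.0717, 224.9627]), array([379.1192, 392.8309])) (array([159.9763, 263.6594]), array([375.0657, 449.6695]))
(array([203.982 , 207.5182]), array([362.7989, 342.5569])) (array([175.7903, 225.6226]), array([371.8618, 393.5458])) (array([152.9112, 264.3048]), array([368.0302, 450.374 ]))
```

```bash
python3 -m pendant '[[-0.03,-0.025,0,0,0,0,0.2],[-0.075,-0.06,0,0,0,0,0.2],[-0.11,-0.09,0,0,0,0,0.2],[-0.125,-0.103,0,0,0,0,0.2],[-0.125,-0.103,0,0,0,0,0.2],[-0.125,-0.103,0,0,0,0,0.2]]'
python3 - <<'E'
from h import *
i,c,o=shot("wrist","w5.png"); crop(i,190,80,370,250,4,"w5a.png")
print(o["tool_pos"],o["orientation"],proj(c,[.586,.108,.1]))
E
```

```text
clock: 9.5
tool_pos: [0.5857, 0.1491, 0.2534]
orientation: [180.0, -0.0, -90.0]
force: [-0.2, 0.2, -0.4]
opening: 0.0529
[0.5857 0.1491 0.2534] [179.9633  -0.0196 -90.0354] [280.5668 140.7373]
```

View pics/w5a.png

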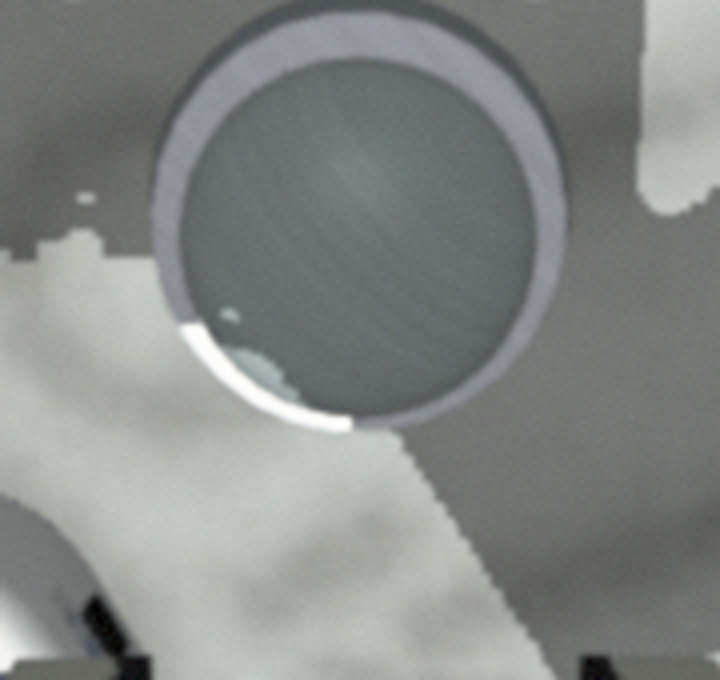

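Run:
```python
from h import *
from scipy.optimize import least_squares
o=ctrl.get_obs();c=cam(snapshot("wrist"),o)
t=np.linspace(0,2*np.pi,721)
def ext(P,r,z):
    q=np.array([(proj(c,[P[0]+r*np.cos(a),P[1]+r*np.sin(a),z])-[190,80])*4 for a in t]); return np.r_[q.min(0),q.max(0)]
H=np.array([179,57,536,418.]);C=np.array([151,10,567,430.])
for n,ob,r,z in(("head",H,.042,.0907),("collar",C,.053,.056)):
    s=least_squares(lambda p:ext(p[:2],p[2],z)-ob,[.586,.108,r],x_scale=.01,diff_step=1e-3); print(n,s.x,s.fun)
```

```text
head [0.5871 0.1094 0.041 ] [-0.2563  0.245   0.2563 -0.2641]
collar [0.5869 0.1099 0.0526] [ 0.222  -0.2103 -0.222   0.2295]
```

```bash
python3 -m pendant '[[0.02,0.035,0,0,0,0,0.2],[0.045,0.085,0.01,0,0,-0.03,0.2],[0.07,0.13,0.03,0,0,-0.049,0.2],[0.087,0.16,0.07,0,0,-0.049,0.2],[0.087,0.165,0.115,0,0,-0.049,0.2],[0.087,0.165,0.16,0,0,-0.049,0.2],[0.087,0.165,0.195,0,0,-0.049,0.2],[0.087,0.165,0.22,0,0,-0.049,0.2],[0.087,0.165,0.232,0,0,-0.049,0.2],[0.087,0.165,0.234,0,0,-0.049,0.2]]'
python3 - <<'E'
from h import *
i,c,o=shot("wrist","w6.png");print(o["tool_pos"])
i,c,o=shot("side"); crop(i,280,130,420,250,5,"s6.png")
E
```

```text
clock: 10.85
tool_pos: [0.421, 0.0627, 0.0196]
orientation: [180.0, -0.0, -87.2]
force: [0.8, -0.5, 1.1]
opening: 0.053
[0.421  0.0627 0.0196]
```

View pics/w6.png

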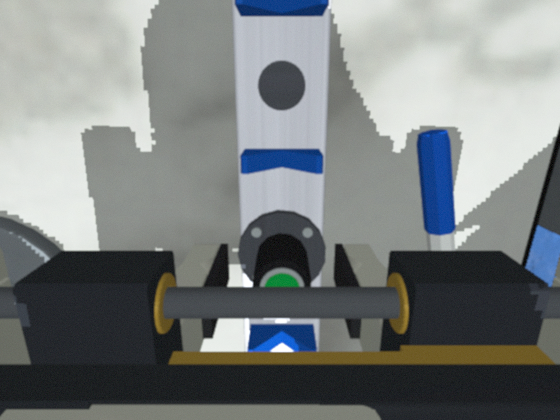

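View pics/s6.png

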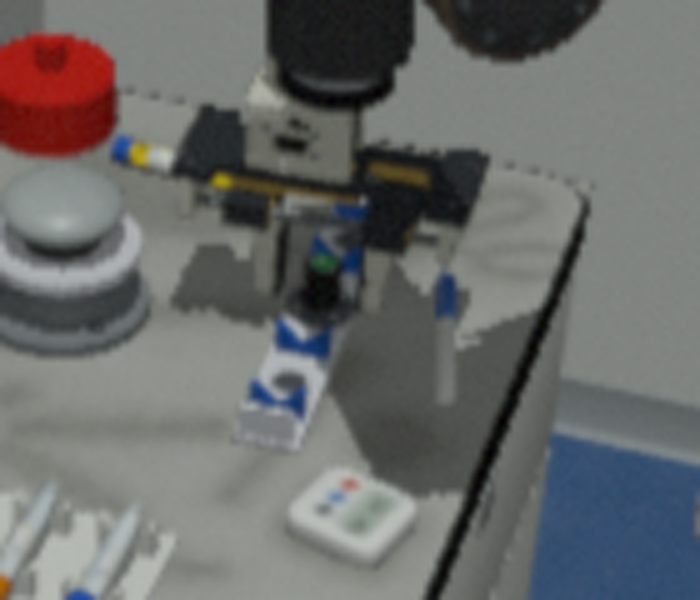

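```bash
python3 -m pendant '[[0,0,0,0,0,0,-1],[0,0,0,0,0,0,-1],[0,0,0,0,0,0,-1],[0,0,0,0,0,0,-1],[0,0,0,0,0,0,-1]]'
python3 - <<'E'
from h import *
i,c,o=shot("wrist");print(o["tool_pos"],o["orientation"],o["opening"],o["force"])
crop(i,180,180,380,330,4,"w7.png")
for dy in (-.002,0,.002): print((proj(c,o["tool_pos"]+[0,dy,.0264])-180)*4, (proj(c,o["tool_pos"]+[0,dy,-.0056])-180)*4)
E
```

```text
clock: 11.58
tool_pos: [0.4213, 0.0631, 0.0198]
orientation: [-180.0, 0.0, -87.2]
force: [-2.2, 0.4, 5.9]
opening: 0.0254
[0.4213 0.0631 0.0198] [-179.9872    0.0053  -87.1813] 0.025378538074281448 [-2.1578  0.4438  5.9199]
[404.59   419.4233] [404.5931 290.1101]
[403.6665 435.9446] [403.8271 304.2361]
[402.7502 452.3368] [403.0659 318.2705]
```

View pics/w7.png

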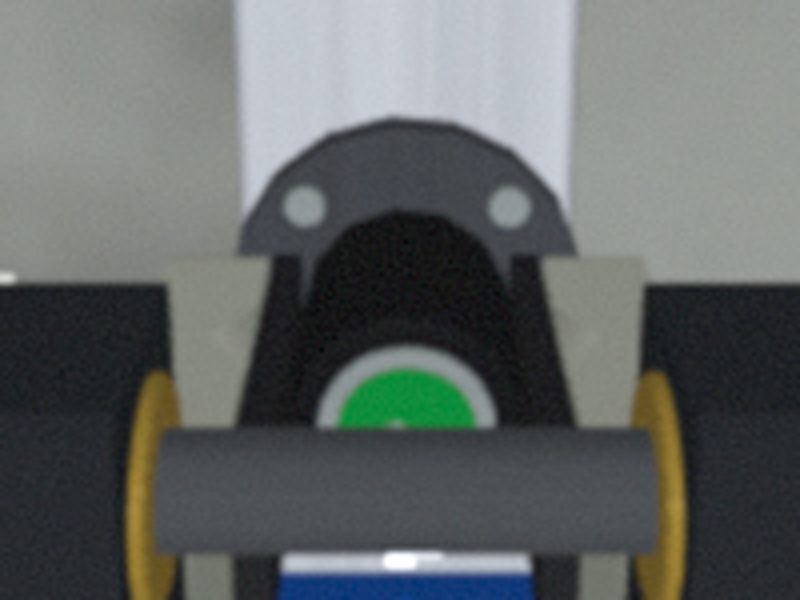

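```bash
python3 -m pendant '[[0,0,-0.012,0,0,0,-1],[0,0,-0.035,0,0,0,-1],[0,0,-0.07,0,0,0,-1],[0,0,-0.105,0,0,0,-1],[0,0,-0.135,0,0,0,-1],[-0.005,-0.02,-0.15,0,0,0,-1],[-0.013,-0.055,-0.15,0,0,0.02,-1],[-0.022,-0.095,-0.15,0,0,0.04,-1],[-0.031,-0.135,-0.15,0,0,0.049,-1],[-0.0370,-0.16,-0.15,0,0,0.049,-1],[-0.0387,-0.1678,-0.15,0,0,0.049,-1],[-0.0387,-0.1678,-0.145,0,0,0.049,-1]]'
python3 - <<'E'
from h import *
i,c,o=shot("wrist","w8.png");print(o["tool_pos"],o["orientation"],o["opening"],o["force"],o["moment"])
i,c,o=shot("side"); crop(i,220,60,420,250,4,"s8.png")
E
```

```text
clock: 13.12
tool_pos: [0.5866, 0.1097, 0.1645]
orientation: [180.0, 0.0, -90.0]
force: [-0.8, 0.1, -2.6]
opening: 0.0251
[0.5866 0.1097 0.1645] [179.985    0.0032 -90.0169] 0.02513749578115668 [-0.7675  0.0879 -2.6128] [0.0254 0.0148 0.0551]
```

View pics/w8.png

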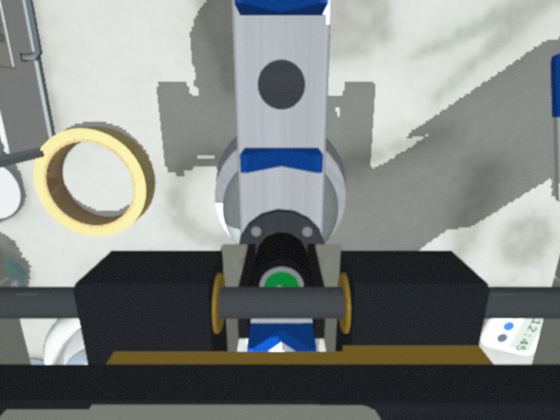

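View pics/s8.png

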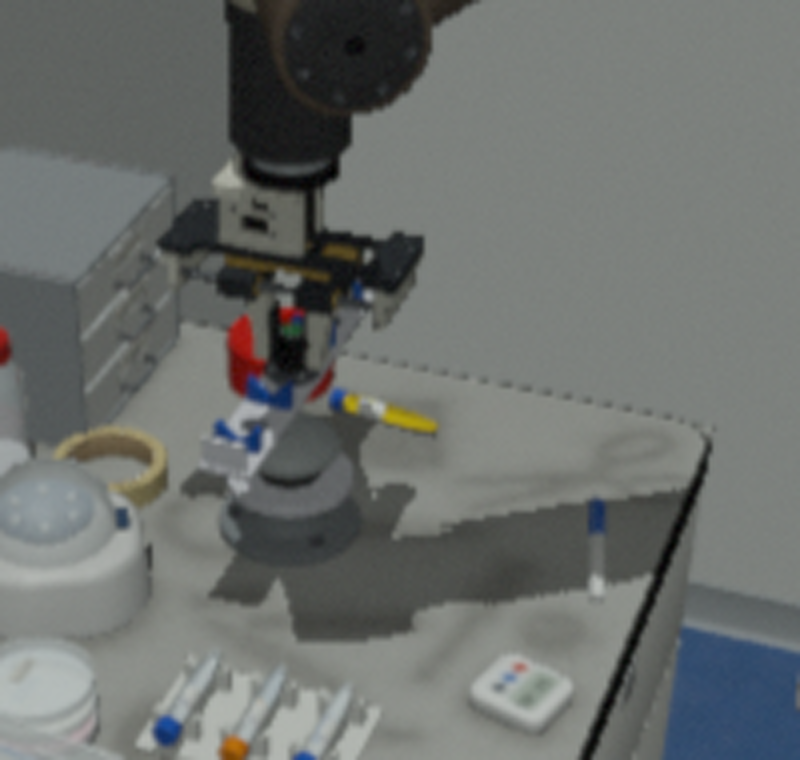

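```bash
python3 -m pendant '[[0,-0.0004,0.015,0,0,0,-1],[0,-0.0004,0.03,0,0,0,-1],[0,-0.0004,0.038,0,0,0,-1],[0,-0.0004,0.042,0,0,0,-1],[0,-0.0004,0.0435,0,0,0,-1],[0,-0.0004,0.0435,0,0,0,-1]]'
```

```text
clock: 13.98
tool_pos: [0.5875, 0.1099, 0.1212]
orientation: [-180.0, 0.0, -90.0]
force: [-0.1, 0.2, -0.8]
opening: 0.0253
```

```bash
python3 -m pendant '[[0,0,0.001,0,0,0,-1],[0,0,0.001,0,0,0,-1]]'
```

```text
clock: 14.22
tool_pos: [0.5873, 0.1098, 0.1202]
orientation: [-180.0, 0.0, -90.0]
force: [0.1, 0.7, -2.7]
opening: 0.0256
```

```bash
python3 -m pendant '[[0,0,0.0005,0,0,0,-1],[0,0,0.0008,0,0,0,-1],[0,0,0.0008,0,0,0,-1]]'
```

```text
clock: 14.6
tool_pos: [0.5876, 0.1099, 0.1197]
orientation: [-180.0, 0.0, -90.0]
force: [-1.0, -0.3, 2.5]
opening: 0.0252
```

```bash
python3 -m pendant '[[0,0,0,0,0,0,-0.2],[0,0,0,0,0,0,0],[0,0,0,0,0,0,0],[0,0,0,0,0,0,0],[0,0,0,0,0,0,0],[0,0,0,0,0,0,0]]'
python3 - <<'E'
from h import *
i,c,o=shot("wrist","w9.png")
i,c,o=shot("side"); crop(i,220,100,400,240,4,"s9.png")
E
```

```text
clock: 15.35
tool_pos: [0.5873, 0.1098, 0.1193]
orientation: [-180.0, -0.0, -90.0]
force: [-0.9, 1.0, -0.4]
opening: 0.0436
```

View pics/w9.png

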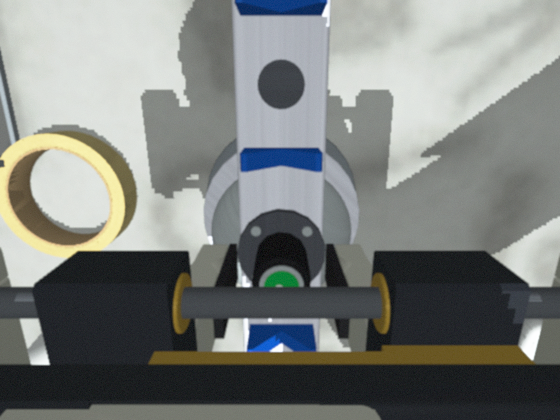

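View pics/s9.png

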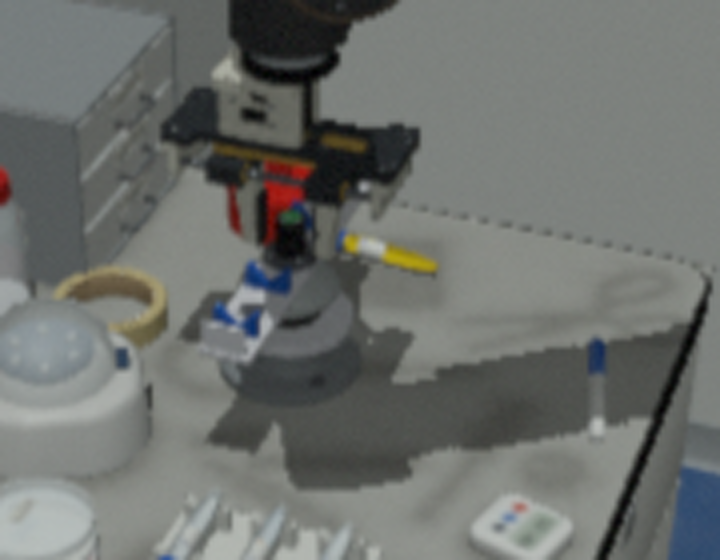

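```bash
python3 -m pendant '[[0,0,-0.01,0,0,0,0],[0,0,-0.03,0,0,0,0],[0,0,-0.06,0,0,0,0],[0,0,-0.1,0,0,0,0],[0,0,-0.13,0,0,0,0],[0,0,-0.15,0,0,0,0],[0,0,-0.15,0,0,0,0],[0,0,-0.15,0,0,0,0]]'
python3 - <<'E'
from h import *
i,c,o=shot("wrist","w10.png");print(o["tool_pos"])
crop(i,200,0,360,250,3,"w10a.png")
i,c,o=shot("side"); crop(i,220,100,400,240,4,"s10.png")
i,c,o=shot("top","t10.png")
E
```

```text
clock: 16.45
tool_pos: [0.5869, 0.1098, 0.2689]
orientation: [180.0, 0.0, -90.0]
force: [0.1, -0.4, -0.7]
opening: 0.0437
[0.5869 0.1098 0.2689]
```

View pics/w10.png

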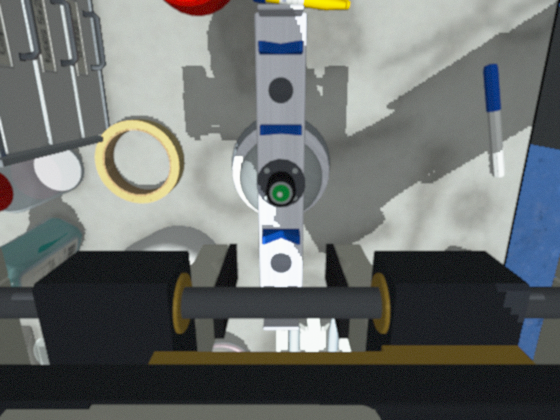

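View pics/s10.png

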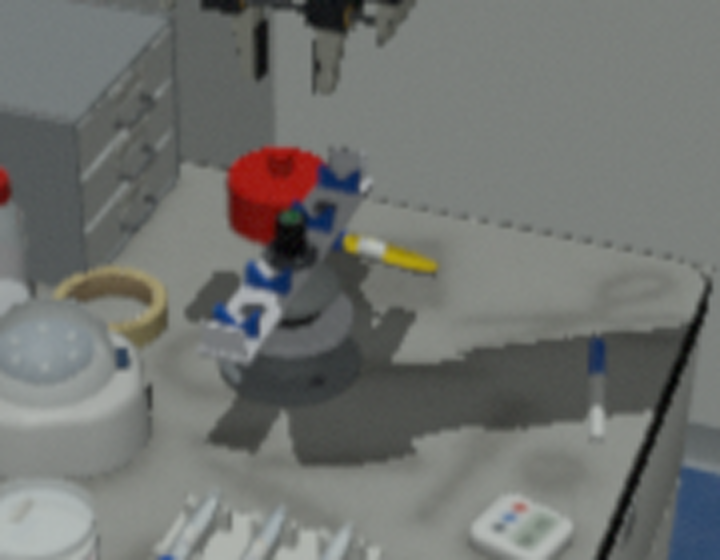

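View pics/t10.png

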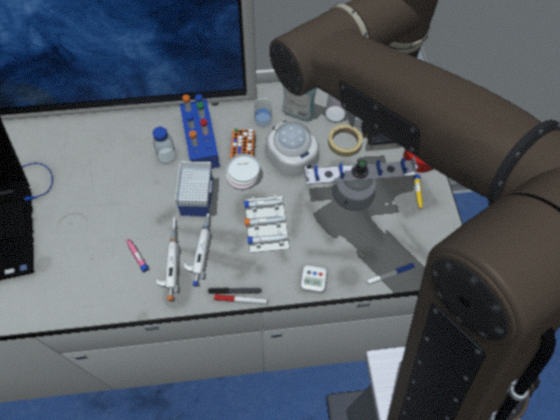

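View pics/w10a.png

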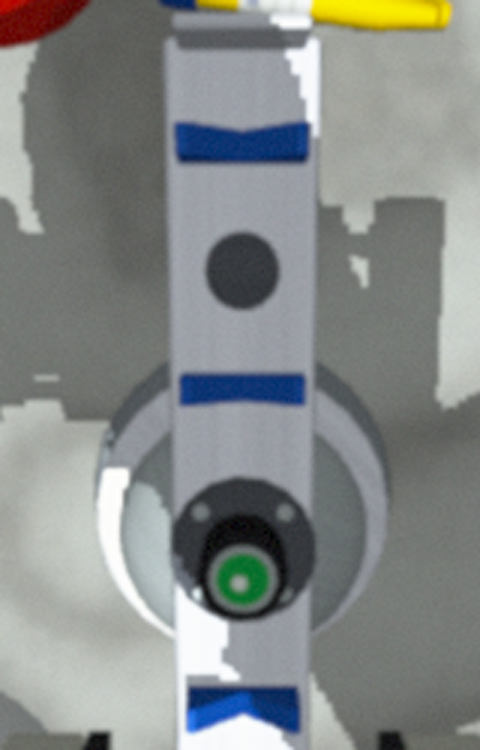

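Run:
```python
from h import *
o=ctrl.get_obs();s=snapshot("wrist");c=cam(s,o)
f=lambda p:(p-[200,0])*3
for n,P in dict(top=[0,0,.046],disc=[0,0,.014],h1=[0,-.083,.008],h2=[0,.083,.008],e1=[0,-.145,.008],e2=[0,.145,.008],s1=[0,-.05,.029],s2=[0,.05,.029],s3=[0,-.116,.029]).items():
    print(n,f(proj(c,np.array(P)+[.587,.1095,.1])))
```

```text
top [241.9636 583.5702]
disc [241.9319 555.4761]
h1 [241.8819 273.6262]
h2 [241.9651 789.7982]
e1 [241.8436  35.879 ]
e2 [241.9905 947.9106]
s1 [241.9191 395.8721]
s2 [241.9704 724.4358]
s3 [241.8792 140.6354]
```

Run:
```python
from h import *
i,c,o=shot("wrist"); crop(i,240,220,330,345,6,"w11a.png")
i,c,o=shot("top"); crop(i,295,135,435,215,5,"t11.png")
i,c,o=shot("side"); crop(i,260,130,320,195,9,"s11.png")
```

```text
(no output)
```

View pics/w11a.png

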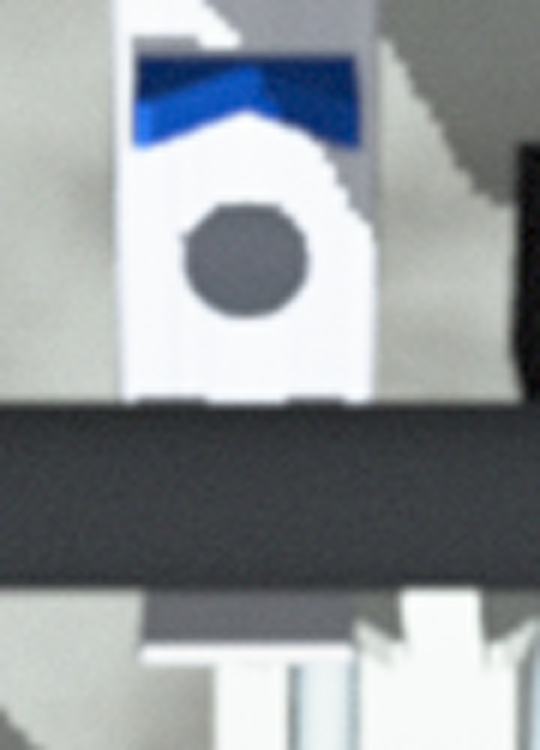

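View pics/t11.png

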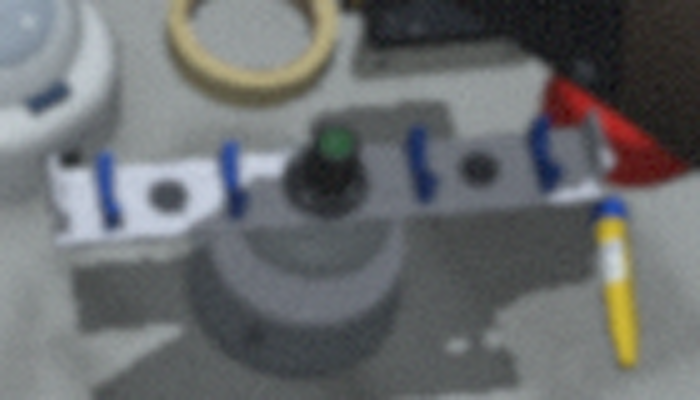

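View pics/s11.png

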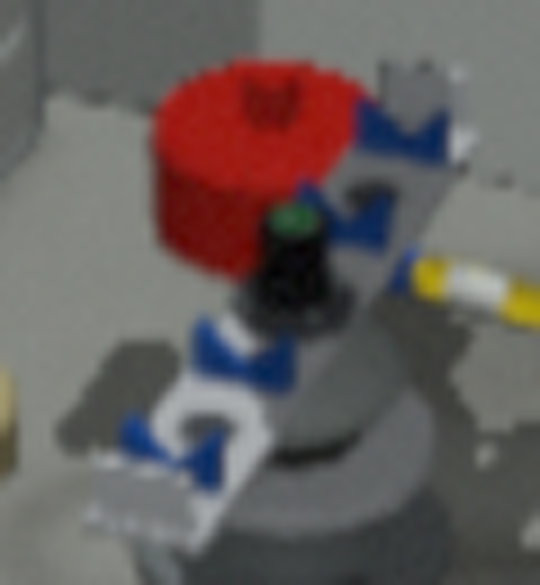

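```bash
cat > fit.py <<'E'
from h import *
from scipy.optimize import least_squares
M=dict(top=[0,0,.046],disc=[0,0,.014],h1=[0,-.083,.008],h2=[0,.083,.008],c1=[0,-.083,.026],c2=[0,.083,.026])
def fit(obs,cams,verbose=1):
    def res(p):
        A=Ro.from_rotvec(p[3:]).as_matrix()
        return np.concatenate([(proj(cams[k],p[:3]+A@np.array(M[n]))-q) for k,n,q in obs]+[[ (p[2]-.1)*1000]])
    s=least_squares(res,[.587,.1095,.1,0,0,0],x_scale=[.01]*3+[.1]*3)
    J=s.jac; cov=np.linalg.inv(J.T@J)*.3**2
    print("pose",s.x,"sd",np.sqrt(np.diag(cov)));print(s.fun[:-1].reshape(-1,2))
E
cat > f1.py <<'E'
from fit import *
o=ctrl.get_obs();cams={k:cam(snapshot(k),o) for k in("wrist","top","side")}
obs=[("wrist","h2",(281,263.3)),("wrist","h1",(280.7,90.3)),("wrist","top",(280.7,192.7)),("wrist","disc",(281,182.8)),
("top","h1",(391.2,168.6)),("top","h2",(329,174.2)),("top","top",(362.2,163.8)),
("side","h1",(301.3,151.7)),("side","h2",(282.8,178.1)),("side","top",(292.7,154.2))]
fit(obs,cams); fit(obs[:4],cams); fit([q for q in obs if q[0]=="side"]+[q for q in obs if q[0]=="top"],cams)
E
python3 f1.py
```

```text
pose [0.5869 0.1085 0.1    0.0164 0.0012 0.002 ] sd [0.0002 0.0001 0.0002 0.0043 0.0077 0.0022]
[[ 0.2291 -0.7753]
 [ 0.2148 -0.5973]
 [ 0.3654 -0.5055]
 [ 0.0805  0.7936]
 [-1.3352 -0.3919]
 [-1.2369 -0.6417]
 [-0.7153 -0.9585]
 [-0.2052  0.1956]
 [ 0.1811 -0.5018]
 [-0.3051  0.0918]]
pose [0.5871 0.1088 0.1    0.0221 0.0046 0.0019] sd [0.0002 0.0002 0.0003 0.0053 0.0082 0.0024]
[[ 0.054  -0.3256]
 [ 0.0465 -0.2488]
 [ 0.0165 -0.4391]
 [-0.117   1.0447]]
pose [ 0.5864  0.106   0.0997 -0.0046 -0.026  -0.0069] sd [0.0006 0.0005 0.0003 0.0084 0.0216 0.0066]
[[ 0.4596 -0.4095]
 [ 0.4707 -0.3393]
 [ 0.3886  0.0622]
 [-0.254  -0.2669]
 [-0.463  -0.2787]
 [-0.0394 -0.3368]]
```

```bash
python3 -m pendant '[[-0.02,0.005,0,0,0,0,-0.2],[-0.06,0.015,0,0,0,0,-0.3],[-0.11,0.03,0,0,0,0,-0.3],[-0.16,0.045,0,0,0,0,-0.3],[-0.21,0.06,0,0,0,0,-0.3],[-0.245,0.07,0,0,0,0,-0.3],[-0.26,0.075,0,0,0,0,-0.3],[-0.26,0.075,0,0,0,0,-0.3],[-0.26,0.075,0,0,0,0,-0.3]]'
python3 - <<'E'
from h import *
i,c,o=shot("wrist","w12.png");print(o["tool_pos"])
crop(i,190,60,370,250,4,"w12a.png")
i,c,o=shot("side","s12.png"); crop(i,260,130,320,195,9,"s12a.png")
E
```

```text
clock: 18.08
tool_pos: [0.5123, 0.3692, 0.2694]
orientation: [-180.0, -0.0, -90.0]
force: [0.2, -0.8, 0.5]
opening: 0.0306
[0.5123 0.3692 0.2694]
```

View pics/w12.png

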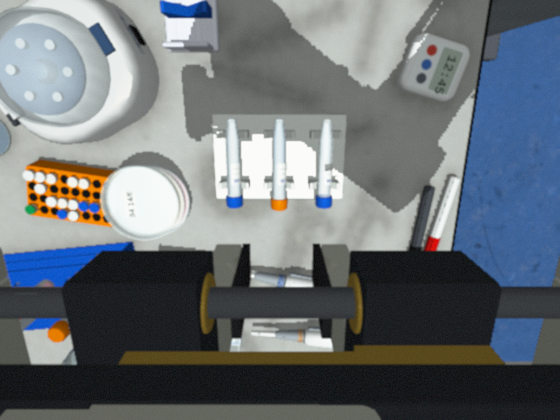

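View pics/w12a.png

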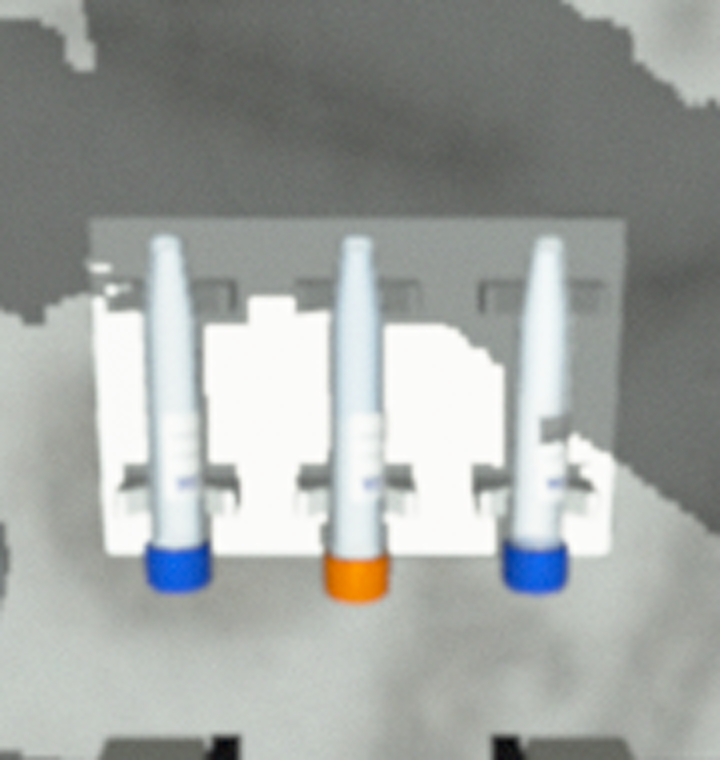

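View pics/s12.png

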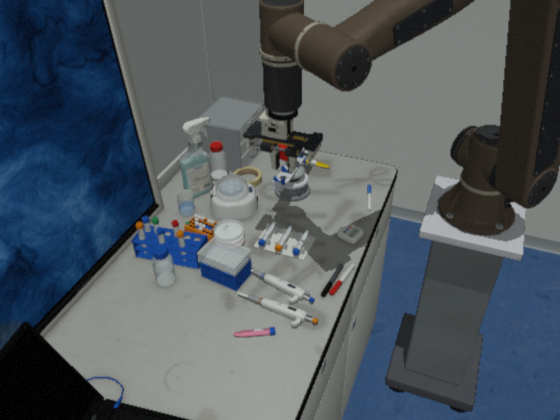

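Run:
```python
from h import *
o=ctrl.get_obs();c=cam(snapshot("wrist"),o); b=lambda u,v:(190+u/4,60+v/4)
for n,e,t in(("A",(180,589),(165,237)),("O",(358,599),(357,237)),("B",(535,589),(549,239))):
    E=onz(c,b(*e),.022);T=onz(c,b(*t),.024);print(n,E,T,(E+T)/2,np.linalg.norm(E-T),np.degrees(np.arctan2(-(E-T)[0],(E-T)[1])))
for u,v in((121,490),(236,490),(475,490),(595,490),(107,297),(234,297),(480,297),(604,297)): print(onz(c,b(u,v),.02))
```

```text
A [0.5691 0.4203 0.022 ] [0.5689 0.315  0.024 ] [0.569  0.3676 0.023 ] 0.10531357832924204 -0.10261402456199221
O [0.5146 0.4236 0.022 ] [0.5146 0.315  0.024 ] [0.5146 0.3693 0.023 ] 0.10853614434603032 0.01677821812242145
B [0.4603 0.4204 0.022 ] [0.4602 0.3156 0.024 ] [0.4603 0.368  0.023 ] 0.1047534339457996 -0.03332339398584868
[0.5859 0.3896 0.02  ]
[0.5513 0.3896 0.02  ]
[0.4792 0.3897 0.02  ]
[0.4431 0.3897 0.02  ]
[0.587  0.3321 0.02  ]
[0.5502 0.3322 0.02  ]
[0.4791 0.3322 0.02  ]
[0.4432 0.3323 0.02  ]
```

```bash
python3 -m pendant '[[0.001,-0.02,0.02,0,0,0,-0.3],[0.003,-0.045,0.05,0,0,0,-0.3],[0.0035,-0.0567,0.095,0,0,0,-0.3],[0.0035,-0.0567,0.14,0,0,0,-0.3],[0.0035,-0.0567,0.18,0,0,0,-0.3],[0.0035,-0.0567,0.215,0,0,0,-0.3],[0.0035,-0.0567,0.24,0,0,0,-0.3],[0.0035,-0.0567,0.253,0,0,0,-0.3],[0.0035,-0.0567,0.2574,0,0,0,-0.3],[0.0035,-0.0567,0.2574,0,0,0,-0.3]]'
python3 - <<'E'
from h import *
i,c,o=shot("wrist","w13.png");print(o["tool_pos"],o["force"])
i,c,o=shot("side"); crop(i,200,170,340,280,5,"s13.png")
E
```

```text
clock: 19.48
tool_pos: [0.5695, 0.3664, 0.0123]
orientation: [-180.0, 0.0, -90.0]
force: [0.8, -0.7, -0.1]
opening: 0.0306
[0.5695 0.3664 0.0123] [ 0.8056 -0.7067 -0.0735]
```

View pics/w13.png

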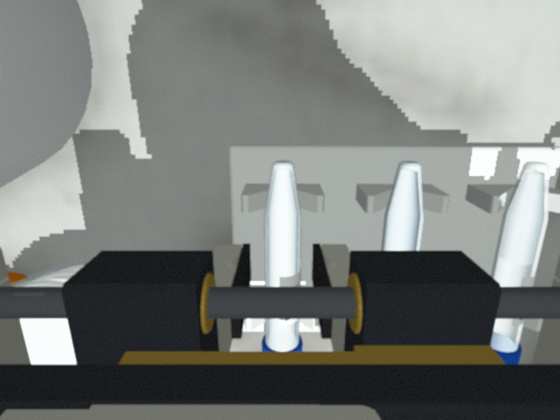

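View pics/s13.png

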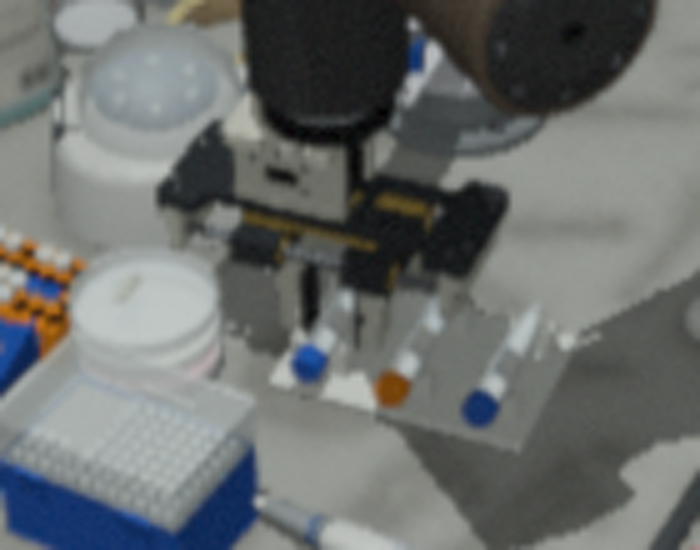

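```bash
python3 -m pendant '[[0,0,0,0,0,0,-1],[0,0,0,0,0,0,-1],[0,0,0,0,0,0,-1],[0,0,0,0,0,0,-1]]'
```

```text
clock: 20.08
tool_pos: [0.5691, 0.3666, 0.0125]
orientation: [-180.0, 0.0, -90.0]
force: [-1.9, -1.0, 4.3]
opening: 0.0153
```

```bash
python3 -m pendant '[[0,0,-0.015,0,0,0,-1],[0,0,-0.05,0,0,0,-1],[0,0,-0.1,0,0,0,-1],[0,0,-0.15,0,0,0,-1],[0.015,-0.003,-0.185,0,0,0,-1],[0.045,-0.006,-0.19,0,0,0,-1],[0.08,-0.01,-0.19,0,0,0,-1],[0.12,-0.0145,-0.19,0,0,0,-1],[0.15,-0.0175,-0.19,0,0,0,-1],[0.168,-0.0178,-0.18,0,0,0,-1],[0.173,-0.0178,-0.16,0,0,0,-1],[0.173,-0.0178,-0.15,0,0,0,-1]]'
python3 - <<'E'
from h import *
i,c,o=shot("wrist","w14.png");print(o["tool_pos"],o["force"])
i,c,o=shot("side"); crop(i,220,80,360,220,5,"s14.png")
i,c,o=shot("top"); crop(i,280,120,440,240,5,"t14.png")
E
```

```text
clock: 21.58
tool_pos: [0.5858, 0.1924, 0.1601]
orientation: [179.9, -0.1, -90.1]
force: [-0.6, 0.5, 0.1]
opening: 0.0157
[0.5858 0.1924 0.1601] [-0.5522  0.5122  0.0925]
```

View pics/w14.png

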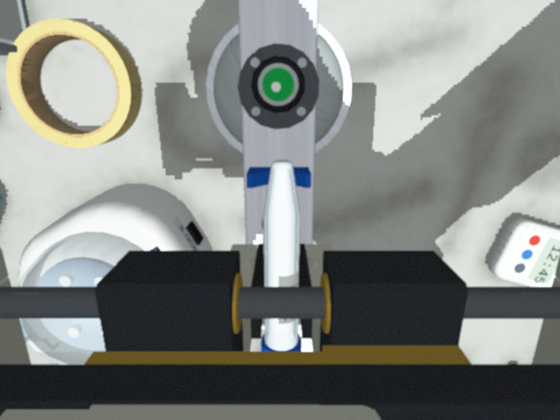

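View pics/s14.png

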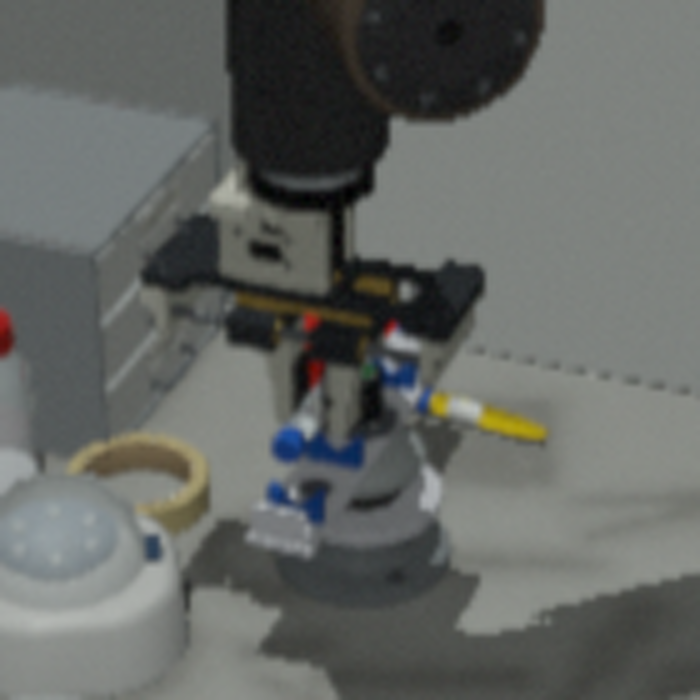

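View pics/t14.png

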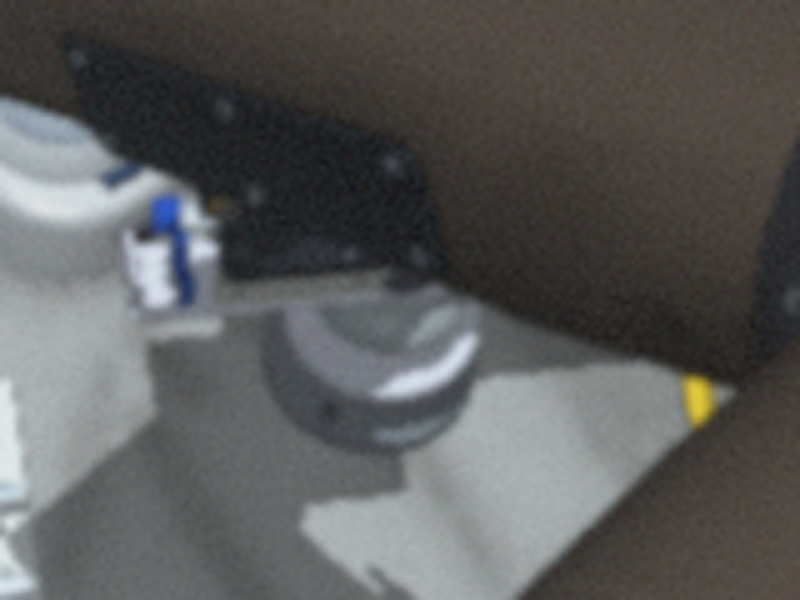

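Run:
```python
from h import *
i,c,o=shot("wrist");print(o["tool_pos"],o["orientation"])
crop(i,200,0,360,250,3,"w15.png")
f=lambda p:(p-[200,0])*3
for n,P in dict(top=[0,0,.046],disc=[0,0,.014],s2=[0,.046,.029],tube=None).items():
    if P: print(n,f(proj(c,np.array(P)+[.587,.1085,.1])))
```

```text
[0.5865 0.1934 0.1611] [179.9295  -0.0545 -89.9783]
top [239.6037 249.6541]
disc [239.9519 255.7826]
s2 [239.8827 514.508 ]
```

View pics/w15.png

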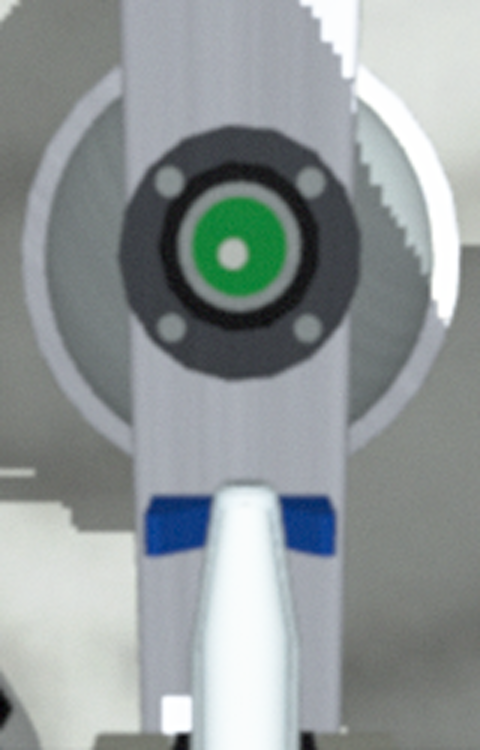

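```bash
python3 -m pendant '[[0,0,0.012,0,0,0,-1],[0,0,0.025,0,0,0,-1],[0,0,0.034,0,0,0,-1],[0,0,0.040,0,0,0,-1],[0,0,0.043,0,0,0,-1],[0,0,0.043,0,0,0,-1]]'
python3 - <<'E'
from h import *
i,c,o=shot("wrist");print(o["tool_pos"],o["orientation"],o["force"])
crop(i,200,0,360,250,3,"w16.png")
i,c,o=shot("side"); crop(i,220,80,360,220,5,"s16.png")
E
```

```text
clock: 22.52
tool_pos: [0.5868, 0.1933, 0.1188]
orientation: [180.0, -0.0, -90.0]
force: [0.1, -0.2, -0.0]
opening: 0.0155
[0.5868 0.1933 0.1188] [179.994   -0.0064 -90.0026] [ 0.1309 -0.1513 -0.0255]
```

View pics/w16.png

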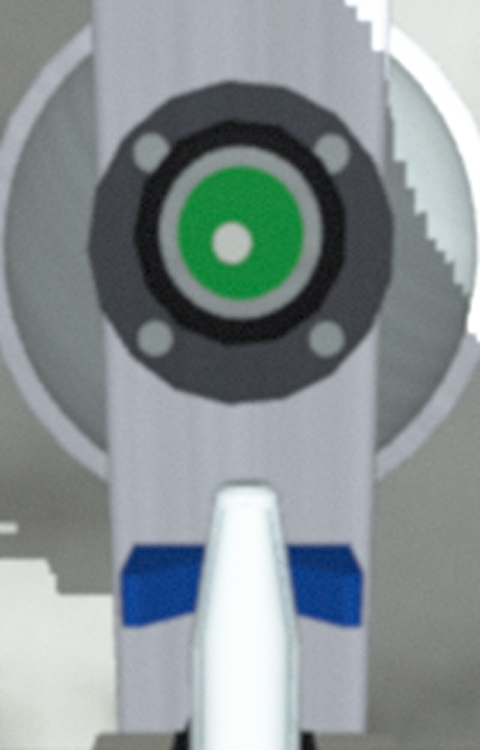

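View pics/s16.png

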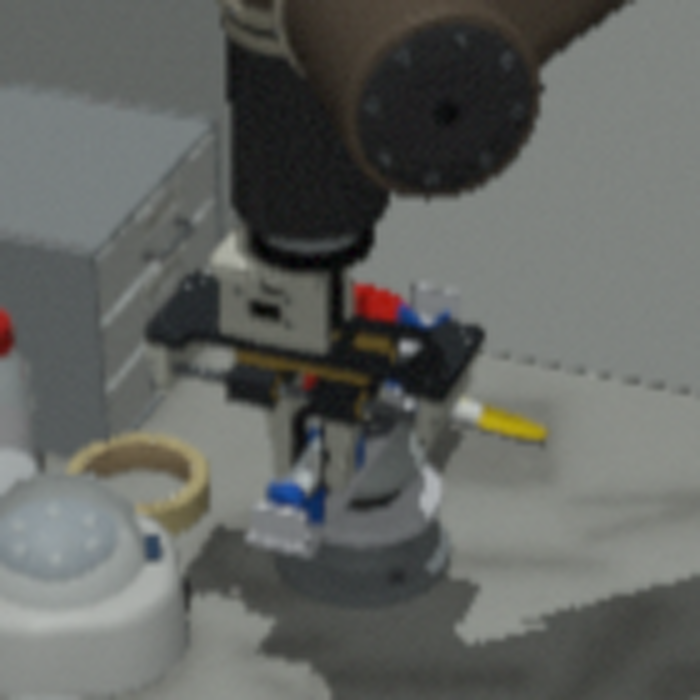

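```bash
python3 -m pendant '[[0,0,0.002,0,0,0,-1],[0,0,0.004,0,0,0,-1],[0,0,0.0048,0,0,0,-1],[0.0002,0,0.0062,0,0.015,0,-1],[0.0004,0,0.0076,0,0.033,0,-1],[0.0006,0,0.009,0,0.05,0,-1],[0.0008,0,0.0103,0,0.067,0,-1],[0.001,0,0.0116,0,0.083,0,-1],[0.001,0,0.0123,0,0.093,0,-1],[0.001,0,0.0123,0,0.093,0,-1]]'
python3 - <<'E'
from h import *
i,c,o=shot("wrist");print(o["tool_pos"],o["orientation"],o["force"])
crop(i,200,0,360,250,3,"w17.png")
i,c,o=shot("side"); crop(i,220,80,360,220,5,"s17.png")
E
```

```text
clock: 23.88
tool_pos: [0.5867, 0.1925, 0.1064]
orientation: [180.0, -5.3, -90.0]
force: [0.2, 0.1, 0.6]
opening: 0.0155
[0.5867 0.1925 0.1064] [179.9945  -5.3444 -89.9789] [0.235  0.1013 0.5867]
```

View pics/w17.png

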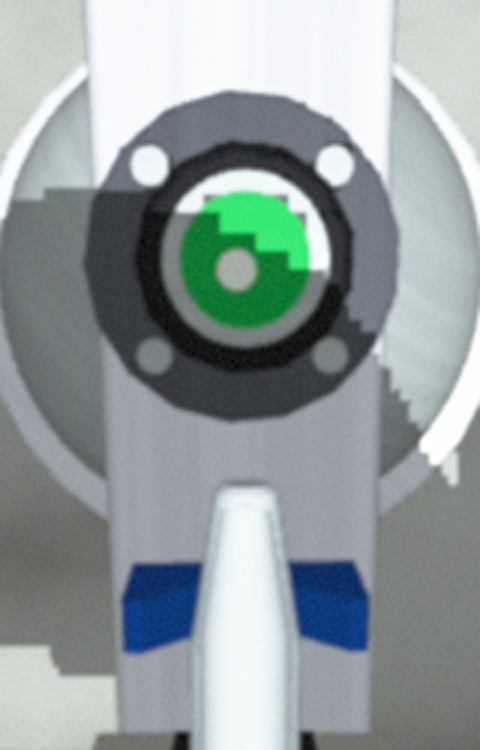

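View pics/s17.png

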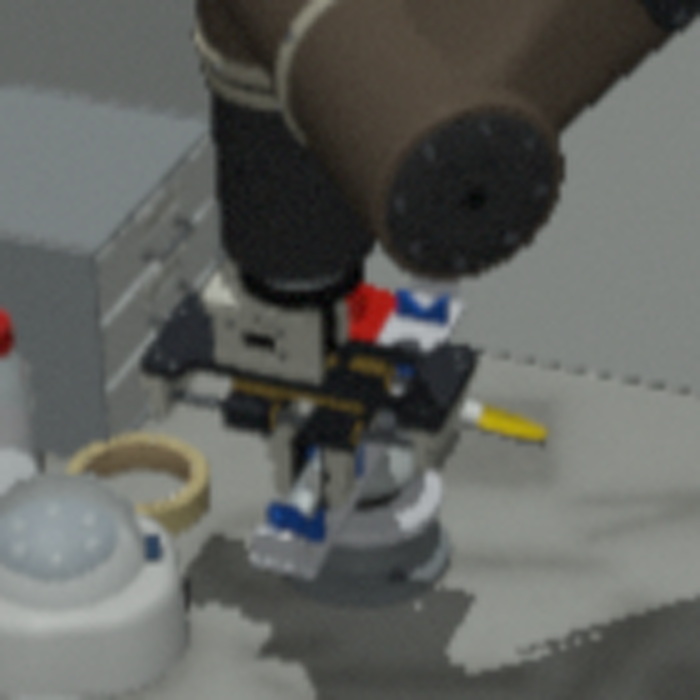

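```bash
python3 -m pendant '[[0,0,0,0,0,0,-0.5],[0,0,0,0,0,0,-0.35],[0,0,0,0,0,0,-0.3],[0,0,0,0,0,0,-0.3],[0,0,0,0,0,0,-0.3],[0,0,-0.003,0,0,0,-0.3],[0,0,-0.01,0,0,0,-0.3],[0,0,-0.025,0,0,0,-0.3],[0,0,-0.05,0,0,0,-0.3],[0,0,-0.08,0,0,0,-0.3],[0,0,-0.1,0,-0.09,0,-0.3],[0,0,-0.11,0,-0.093,0,-0.3]]'
python3 - <<'E'
from h import *
i,c,o=shot("wrist","w18.png");print(o["tool_pos"],o["orientation"],o["force"])
i,c,o=shot("side"); crop(i,220,80,360,220,5,"s18.png")
E
```

```text
clock: 25.48
tool_pos: [0.5876, 0.2024, 0.2193]
orientation: [-179.8, 0.2, -90.1]
force: [0.9, -0.1, -0.0]
opening: 0.0307
[0.5876 0.2024 0.2193] [-179.8072    0.1679  -90.0667] [ 0.8638 -0.1113 -0.0222]
```

View pics/w18.png

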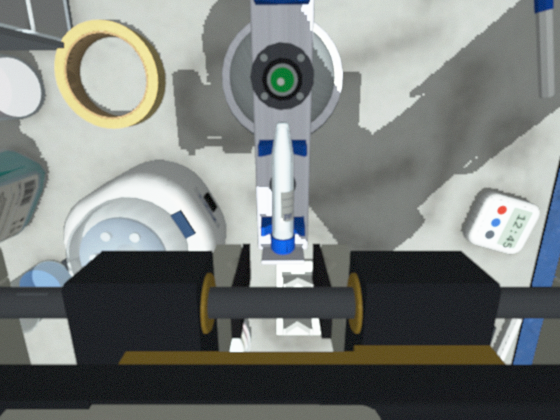

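View pics/s18.png

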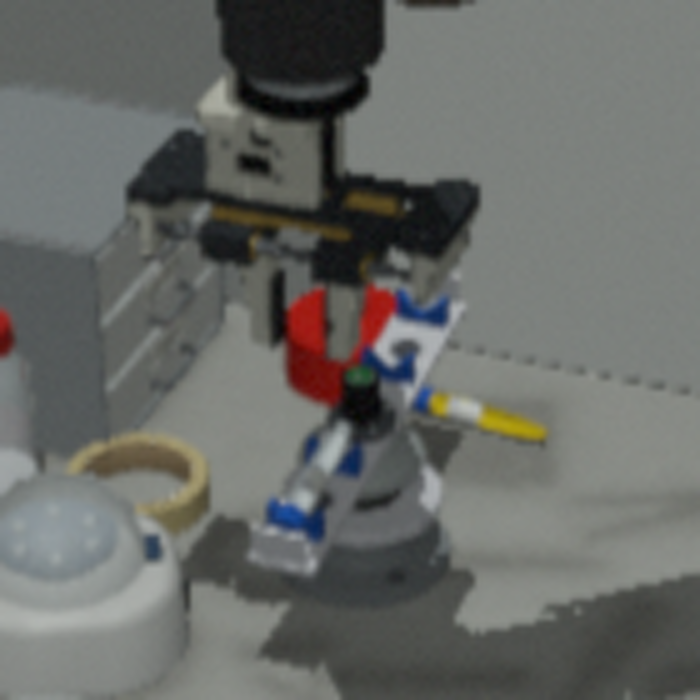

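```bash
python3 -m pendant '[[-0.02,0.015,-0.01,0,0,0,-0.3],[-0.055,0.04,-0.01,0,0,0,-0.3],[-0.095,0.07,0,0,0,0,-0.3],[-0.13,0.1,0.02,0,0,0,-0.3],[-0.155,0.12,0.05,0,0,0,-0.3],[-0.164,0.127,0.09,0,0,0,-0.3],[-0.164,0.127,0.125,0,0,0,-0.3],[-0.164,0.127,0.14,0,0,0,-0.3],[-0.164,0.127,0.14,0,0,0,-0.3]]'
python3 - <<'E'
from h import *
i,c,o=shot("wrist","w19.png"); to([.4603,.3665,.0125],o=o)
E
```

```text
clock: 26.7
tool_pos: [0.4594, 0.366, 0.075]
orientation: [179.9, -0.2, -90.0]
force: [-0.0, -0.1, 1.1]
opening: 0.0303
now [0.4594 0.366  0.075 ] [179.9266  -0.1552 -89.9864] t 26.7 -> shift [-0.0007 -0.001   0.0625] turn [ 0.0013 -0.0027  0.0002]
```

View pics/w19.png

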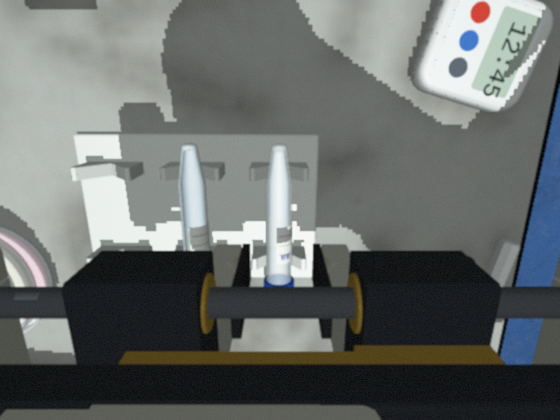

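```bash
python3 -m pendant '[[0,-0.001,0.02,0,-0.0027,0,-0.3],[0,-0.001,0.04,0,-0.0027,0,-0.3],[0,-0.001,0.054,0,-0.0027,0,-0.3],[0,-0.001,0.0605,0,-0.0027,0,-0.3],[0,-0.001,0.0625,0,-0.0027,0,-0.3],[0,-0.001,0.0625,0,-0.0027,0,-0.3],[0,-0.001,0.0625,0,-0.0027,0,-1],[0,-0.001,0.0625,0,-0.0027,0,-1],[0,-0.001,0.0625,0,-0.0027,0,-1],[0,-0.001,0.0625,0,-0.0027,0,-1]]'
```

```text
clock: 28.0
tool_pos: [0.461, 0.3667, 0.0139]
orientation: [-180.0, 0.2, -90.0]
force: [0.0, -0.2, 2.6]
opening: 0.0157
```

```bash
python3 -m pendant '[[0,0,-0.015,0,0.0035,0,-1],[0,0,-0.05,0,0.0035,0,-1],[0,0,-0.1,0,0.0035,0,-1],[0,0,-0.15,0,0.0035,0,-1],[0.02,-0.008,-0.19,0,0.0035,0,-1],[0.055,-0.02,-0.205,0,0.0035,0,-1],[0.1,-0.037,-0.21,0,0.0035,0,-1],[0.15,-0.056,-0.21,0,0.0035,0,-1],[0.2,-0.075,-0.21,0,0.0035,0,-1],[0.245,-0.092,-0.21,0,0.0035,0,-1],[0.285,-0.107,-0.21,0,0.03,0,-1],[0.31,-0.118,-0.21,0,0.06,0,-1]]'; python3 -m pendant '[[0.012,-0.005,0,0,0.04,0,-1],[0.022,-0.008,0,0,0.06,0,-1],[0.027,-0.008,0.01,0,0.06,0,-1],[0.027,-0.008,0.02,0,0.06,0,-1],[0.027,-0.008,0.02,0,0.06,0,-1]]'
python3 - <<'E'
from h import *
i,c,o=shot("wrist","w20.png");print(o["tool_pos"],o["orientation"])
i,c,o=shot("side"); crop(i,240,80,350,220,5,"s20.png")
i,c,o=shot("top"); crop(i,280,120,440,240,5,"t20.png")
E
```

```text
clock: 29.5
tool_pos: [0.579, 0.0539, 0.2237]
orientation: [-180.0, -3.3, -90.1]
force: [-0.8, -0.1, -0.5]
opening: 0.0157
clock: 30.12
tool_pos: [0.586, 0.0278, 0.2031]
orientation: [179.9, -6.7, -90.0]
force: [0.3, -0.1, -0.2]
opening: 0.0157
[0.586  0.0278 0.2031] [179.8864  -6.7395 -89.9911]
```

View pics/w20.png

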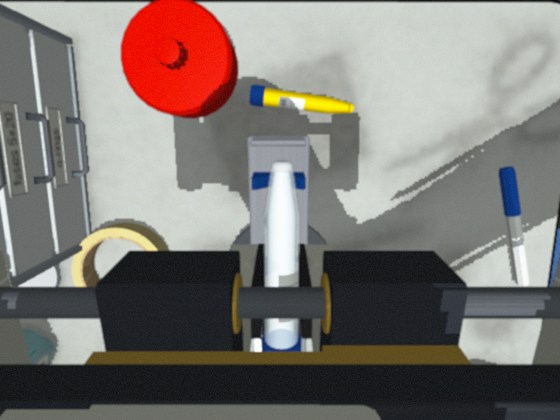

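View pics/s20.png

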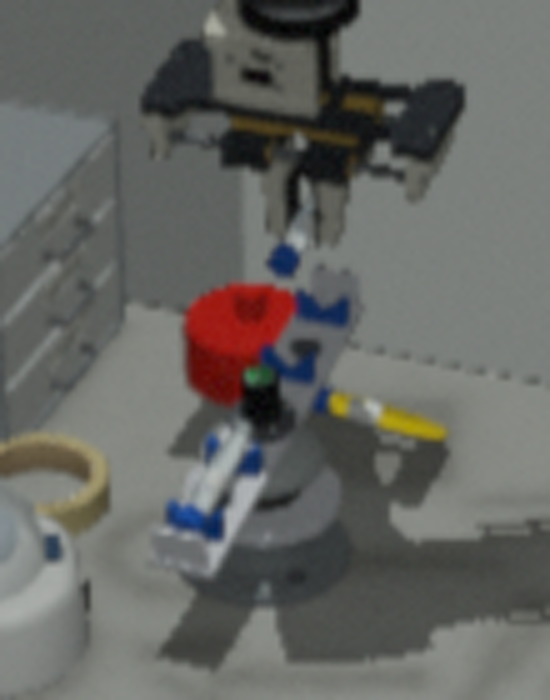

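View pics/t20.png

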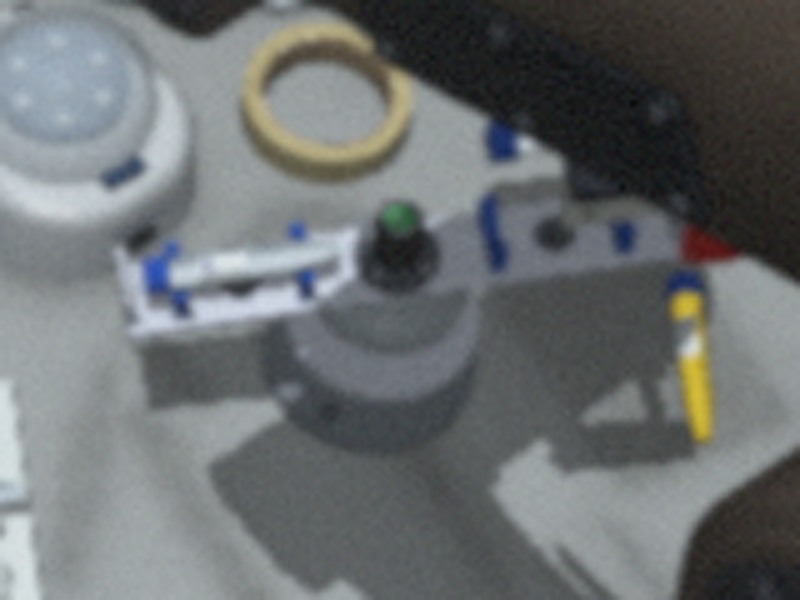

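Run:
```python
from h import *
i,c,o=shot("wrist"); print(o["tool_pos"],o["orientation"])
crop(i,230,110,330,250,5,"w21.png")
for th in(-.11,-.13,-.15):
    A=Ro.from_rotvec([th,0,0]).as_matrix(); t=-th
    # rolling: underside contact
    ct=np.array([.587,.1095+.1*np.sin(t),.1*np.cos(t)]); s0=-.001 # hub offset
    org=ct+A@np.array([0,-(.1*t)+s0,0])
    f=lambda P:(proj(c,org+A@np.array(P))-[230,110])*5
    print(th,org,"c2",org+A@np.array([0,-.083,.026]),"s3 corners L/R",f([.018,-.116,.029]),f([-.018,-.116,.029]),"bar end",f([.022,-.145,.008]))
    for k,cr in(("side",(240,80)),("top",(280,120))):
        cc=cam(snapshot(k)); print(k,[(proj(cc,org+A@np.array(P))-cr)*5 for P in([0,0,.046],[0,-.083,.008])])
```

```text
[0.5869 0.0281 0.2045] [-179.9848   -6.7169  -89.9843]
-0.11 [0.587  0.1086 0.1007] c2 [0.587  0.0289 0.1357] s3 corners L/R [118.2746 364.1509] [390.4391 364.3   ] bar end [ 96.389  125.9408]
side [array([258.6975, 375.528 ]), array([304.9787, 346.582 ])]
top [array([396.2108, 214.8007]), array([550.7706, 229.9839])]
-0.13 [0.587  0.1086 0.101 ] c2 [0.587  0.0297 0.1375] s3 corners L/R [116.8845 373.2269] [391.7941 373.3779] bar end [ 94.4022 129.6764]
side [array([258.1695, 376.0761]), array([304.8028, 344.4654])]
top [array([394.4376, 214.8087]), array([550.7861, 228.079 ])]
-0.15 [0.587  0.1086 0.1013] c2 [0.587  0.0304 0.1394] s3 corners L/R [115.4587 382.9327] [393.1834 383.0858] bar end [ 92.3541 134.0136]
side [array([257.6363, 376.6039]), array([304.6047, 342.3372])]
top [array([392.6539, 214.7957]), array([550.7328, 226.1439])]
```

View pics/w21.png

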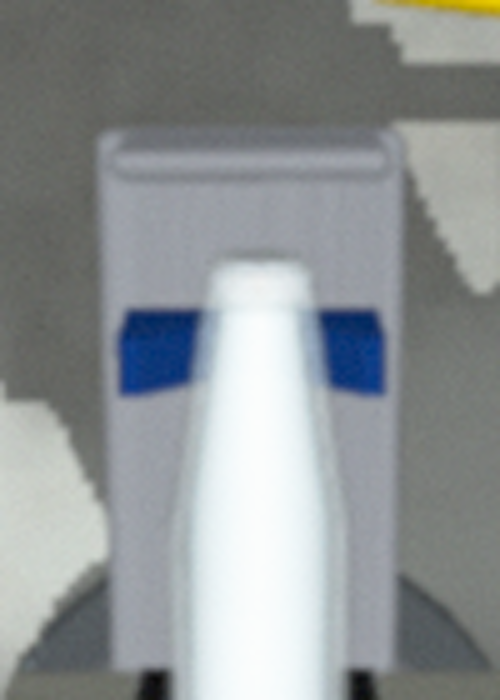

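```bash
python3 -m pendant '[[-0.002,0,0.018,0,0,0,-1],[-0.0045,0,0.038,0,0,0,-1],[-0.0065,0,0.055,0,0,0,-1],[-0.0078,0,0.066,0,0,0,-1],[-0.0085,0,0.0715,0,0,0,-1],[-0.0085,0,0.0715,0,0,0,-1]]'
python3 - <<'E'
from h import *
i,c,o=shot("wrist");print(o["tool_pos"],o["orientation"],o["force"])
crop(i,200,60,360,250,4,"w22.png")
i,c,o=shot("side"); crop(i,240,80,350,220,5,"s22.png")
E
```

```text
clock: 31.38
tool_pos: [0.5868, 0.0279, 0.1323]
orientation: [180.0, -6.7, -90.0]
force: [0.4, -0.3, -0.3]
opening: 0.0158
[0.5868 0.0279 0.1323] [179.9941  -6.7314 -89.9966] [ 0.3513 -0.2827 -0.2688]
```

View pics/w22.png

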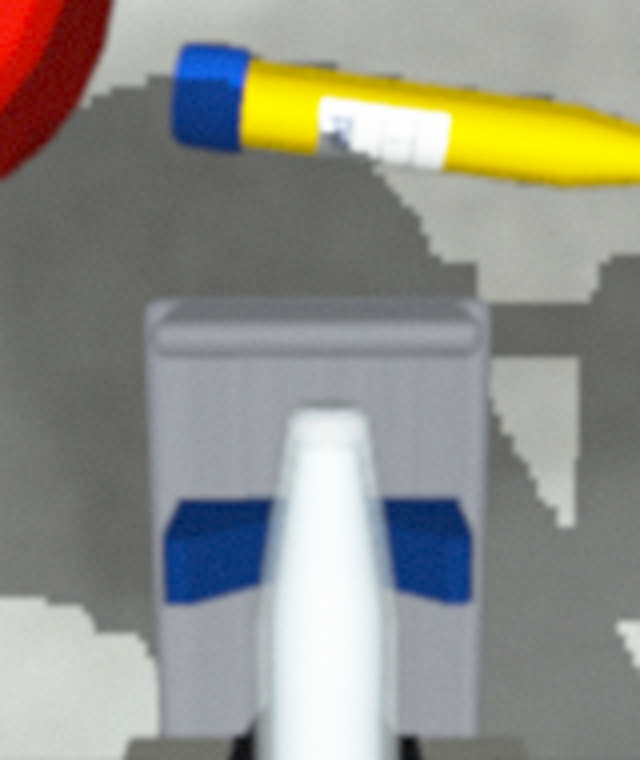

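View pics/s22.png

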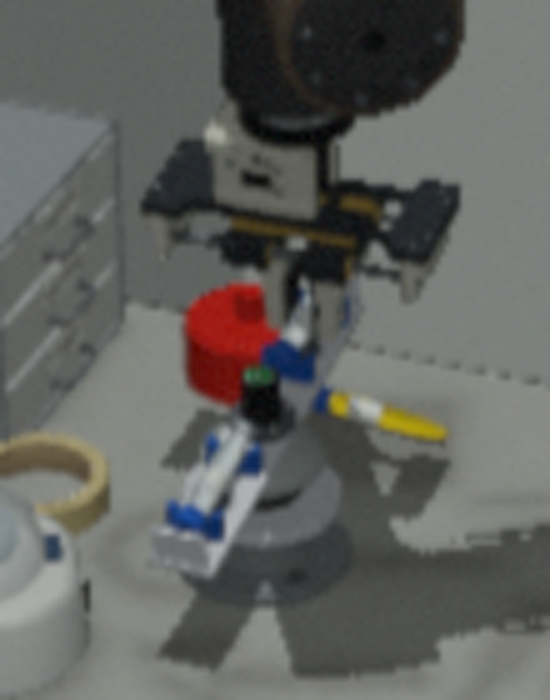

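```bash
python3 -m pendant '[[-0.0003,-0.0006,0.002,0,0,0,-1],[-0.0007,-0.001,0.004,0,0,0,-1],[-0.001,-0.001,0.0055,0,0,0,-1],[-0.001,-0.001,0.007,0,-0.015,0,-1],[-0.001,-0.001,0.0088,0,-0.035,0,-1],[-0.0009,-0.001,0.0108,0,-0.055,0,-1],[-0.0008,-0.001,0.0126,0,-0.075,0,-1],[-0.0007,-0.001,0.0145,0,-0.095,0,-1],[-0.0006,-0.001,0.016,0,-0.11,0,-1],[-0.0006,-0.001,0.0168,0,-0.117,0,-1],[-0.0006,-0.001,0.0168,0,-0.117,0,-1]]'
python3 - <<'E'
from h import *
i,c,o=shot("wrist");print(o["tool_pos"],o["orientation"],o["force"])
crop(i,200,60,360,250,4,"w23.png")
i,c,o=shot("side"); crop(i,240,80,350,220,5,"s23.png")
E
```

```text
clock: 32.85
tool_pos: [0.5878, 0.0264, 0.1155]
orientation: [180.0, -0.0, -90.0]
force: [-0.4, -1.3, 0.1]
opening: 0.0158
[0.5878 0.0264 0.1155] [179.9986  -0.0157 -90.0171] [-0.3656 -1.2636  0.1048]
```

View pics/w23.png

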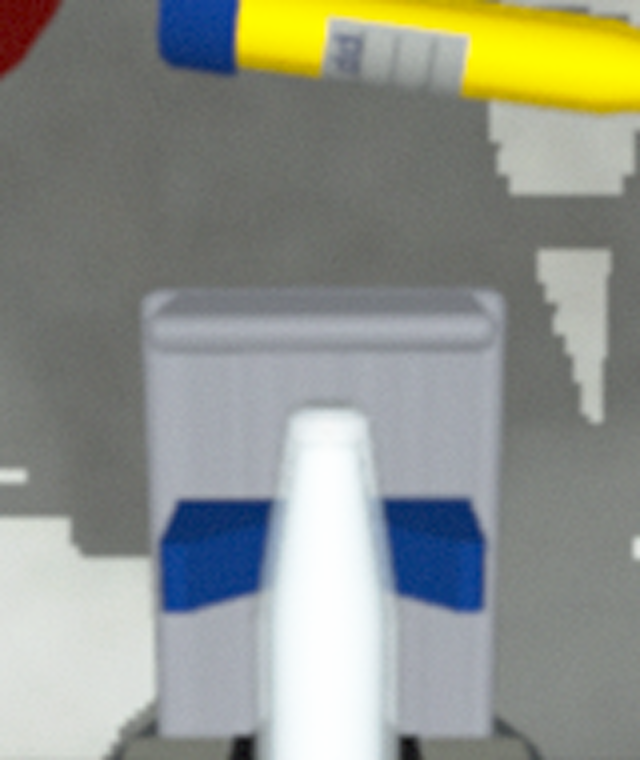

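View pics/s23.png

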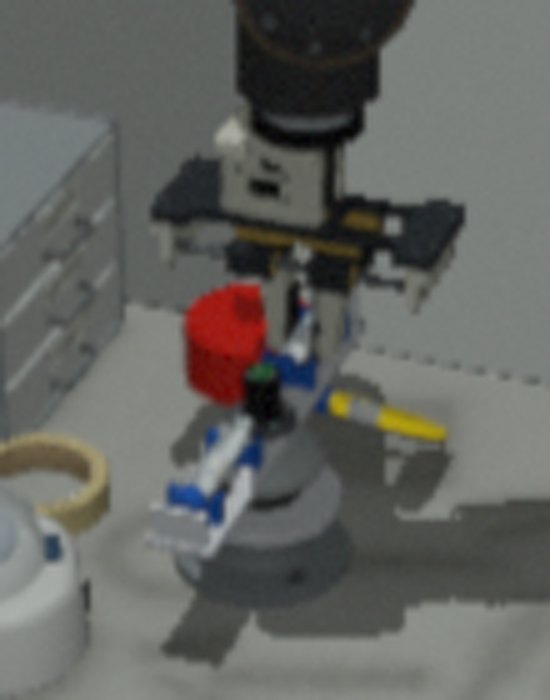

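```bash
python3 -m pendant '[[0,0,0,0,0,0,-0.5],[0,0,0,0,0,0,-0.35],[0,0,0,0,0,0,-0.3],[0,0,0,0,0,0,-0.3],[0,0,0,0,0,0,-0.3],[0,0,0,0,0,0,-0.3],[0,0,-0.004,0,0,0,-0.3],[0,0,-0.015,0,0,0,-0.3],[0,0,-0.035,0,0,0,-0.3],[0,0,-0.065,0,0,0,-0.3],[0,0,-0.09,0,0,0,-0.3],[0,0,-0.1,0,0,0,-0.3]]'
python3 - <<'E'
from h import *
i,c,o=shot("wrist","w24.png");print(o["tool_pos"],o["orientation"],o["force"])
i,c,o=shot("side"); crop(i,240,80,350,220,5,"s24.png")
E
```

```text
clock: 34.45
tool_pos: [0.5886, 0.0268, 0.218]
orientation: [-179.8, 0.0, -90.0]
force: [-0.3, 0.8, 0.3]
opening: 0.0307
[0.5886 0.0268 0.218 ] [-179.8133    0.0373  -89.9923] [-0.2662  0.8159  0.2795]
```

View pics/w24.png

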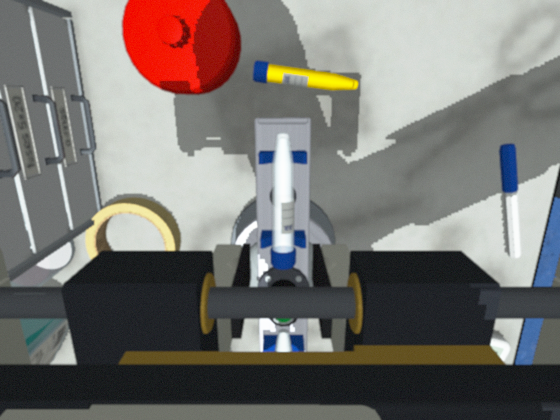

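View pics/s24.png

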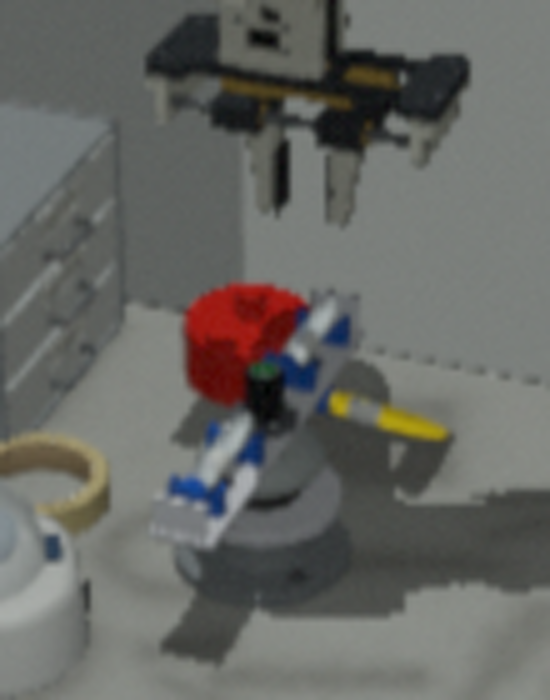

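```bash
python3 -m pendant '[[-0.01,0.001,-0.02,0,0,0,-0.3],[-0.03,0.001,-0.035,0,0,0,-0.3],[-0.055,0.001,-0.05,0,0,0,-0.3],[-0.075,0.001,-0.052,0,0,0,-0.3],[-0.083,0.001,-0.052,0,0,0,-0.3],[-0.083,0.001,-0.052,0,0,0,-0.3],[-0.083,0.001,-0.052,0,0,0,-0.3],[-0.083,0.001,-0.052,0,0,0,-0.3],[-0.083,0.001,-0.052,0,0,0,-0.3],[-0.083,0.001,-0.052,0,0,0,-0.3],[-0.083,0.001,-0.052,0,0,0,-0.3],[-0.083,0.001,-0.052,0,0,0,-0.3]]'
python3 - <<'E'
from h import *
i,c,o=shot("wrist","w25.png");print(o["tool_pos"],o["orientation"])
crop(i,200,0,360,250,3,"w25a.png")
f=lambda p:(p-[200,0])*3
for n,P in dict(top=[0,0,.046],disc=[0,0,.014],h1=[0,-.083,.008],e1=[0,-.145,.008]).items(): print(n,f(proj(c,np.array(P)+[.587,.1095,.1])))
i,c,o=shot("side"); crop(i,260,130,320,195,9,"s25.png")
i,c,o=shot("top"); crop(i,295,135,435,215,5,"t25.png")
E
```

```text
clock: 36.05
tool_pos: [0.5868, 0.1096, 0.2676]
orientation: [-180.0, -0.0, -90.0]
force: [-0.6, 0.0, 0.7]
opening: 0.0308
[0.5868 0.1096 0.2676] [-179.9989   -0.016   -90.0012]
top [242.1416 584.5088]
disc [242.2403 556.2258]
h1 [242.247  273.7115]
e1 [242.2387  35.2998]
```

View pics/w25a.png

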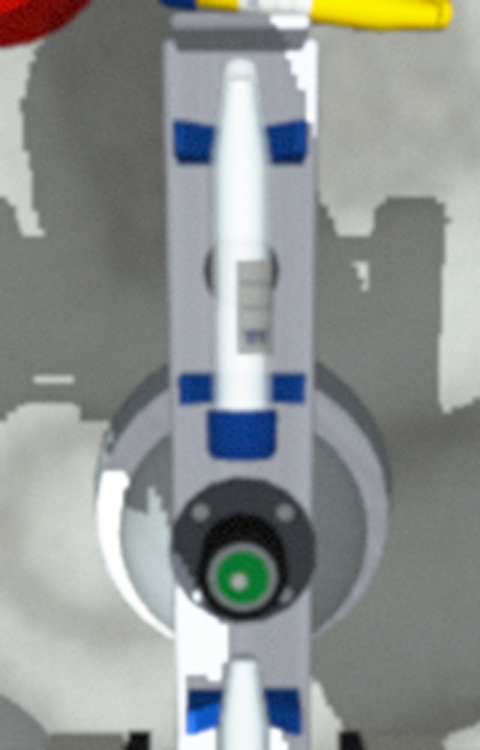

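View pics/s25.png

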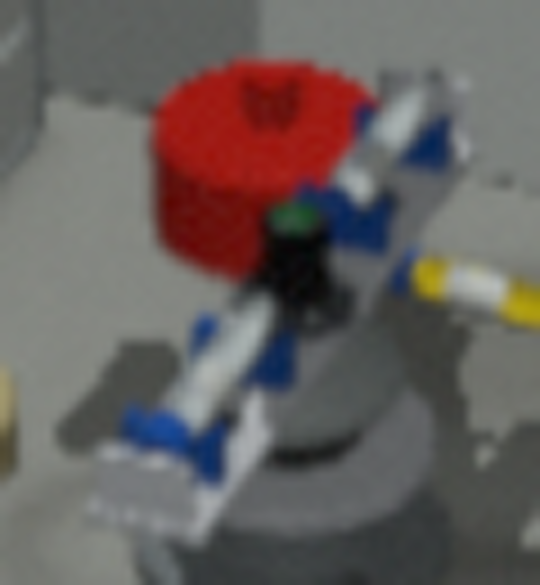

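View pics/t25.png

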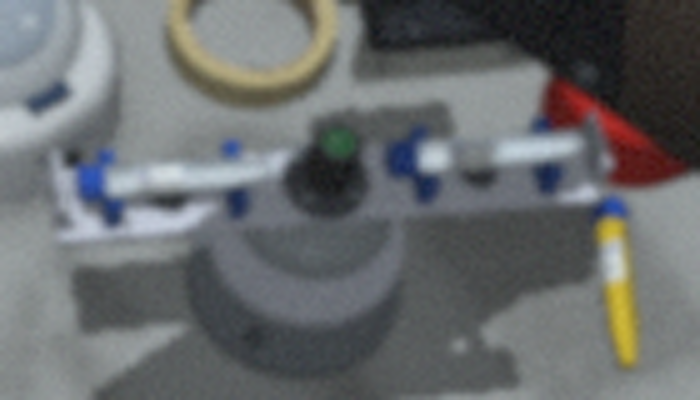

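```bash
python3 -m pendant '[[-0.02,0,0,0,0,0,-0.3],[-0.05,0,0.02,0,0,0,-0.3],[-0.075,0,0.05,0,0,0,-0.3],[-0.084,0,0.07,0,0,0,-0.3],[-0.084,0,0.078,0,0,0,-0.3],[-0.084,0,0.078,0,0,0,-0.3],[-0.084,0,0.078,0,0,0,-0.3],[-0.084,0,0.078,0,0,0,-0.3]]'
python3 - <<'E'
from h import *
i,c,o=shot("wrist","w26.png");print(o["tool_pos"],o["orientation"])
crop(i,210,20,350,160,5,"w26a.png")
f=lambda p:(p-[210,20])*5
r=.0
for th in(0,-.02,.02):
    A=Ro.from_rotvec([th,0,0]).as_matrix()
    print(th,[f(proj(c,A@np.array(P)+[.587,.1085,.1])) for P in([0,0,.046],[0,0,.014])])
E
```

```text
clock: 37.2
tool_pos: [0.5872, 0.1934, 0.1905]
orientation: [-179.9, 0.0, -90.0]
force: [0.1, -0.1, 0.7]
opening: 0.0308
[0.5872 0.1934 0.1905] [-179.9246    0.0283  -90.028 ]
0 [array([356.8749, 324.7631]), array([356.9817, 332.1187])]
-0.02 [array([356.8747, 333.5362]), array([356.9816, 334.4212])]
0.02 [array([356.8751, 315.9703]), array([356.9818, 329.8156])]
```

View pics/w26a.png

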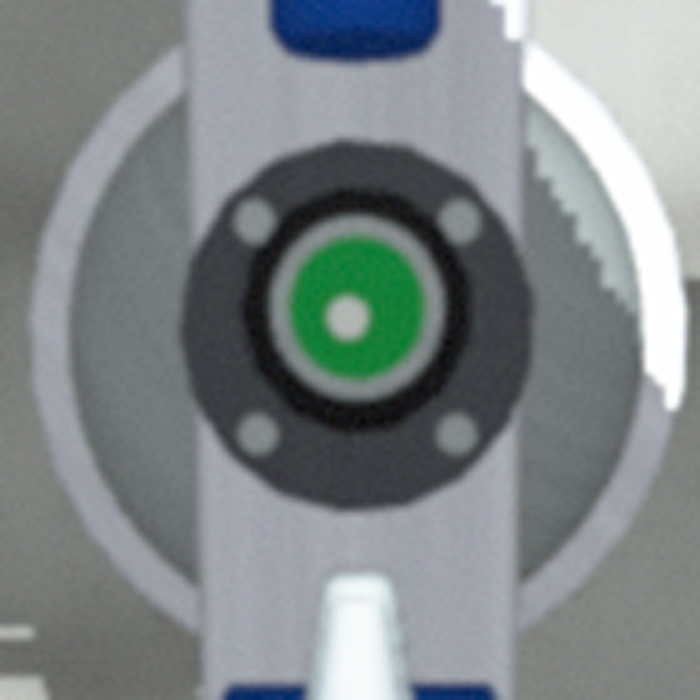

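Run:
```python
from h import *
from scipy.optimize import least_squares
i,c,o=shot("wrist");print(o["tool_pos"])
f=lambda p:(p-[210,20])*5
bol=np.array([(255,221),(460,221),(259,434),(457,434)]);g=np.array([358,308])
def res(p):
    A=Ro.from_rotvec([p[2],p[4],0]).as_matrix();O=np.array([p[0],p[1],.1])
    q=[f(proj(c,O+A@np.array([sx*p[3],sy*p[3],.014]))) for sx,sy in((1,-1),(-1,-1),(1,1),(-1,1))]
    t=np.array([f(proj(c,O+A@np.array([.008*np.cos(a),.008*np.sin(a),.046]))) for a in np.linspace(0,6.2832,33)[:-1]]);t=(t.min(0)+t.max(0))/2
    return np.r_[(np.array(q)-bol).ravel(),t-g]
s=least_squares(res,[.587,.1085,0,.012,0],x_scale=.01);print(s.x,s.fun)
```

```text
[0.5871 0.1934 0.1904]
[ 0.5868  0.1087  0.0402  0.0129 -0.0007] [ 0.2673  0.2505  0.2497  0.1805 -0.7801 -0.2189  0.2353 -0.2713  0.0104
  0.0392]
```

```bash
cat > tilt.py <<'E'
from h import *
from scipy.optimize import least_squares
s0=snapshot("wrist")
def fit(pos,ori,crop,sc,bol,g,z0,idx=(0,1,2,3),yaw=0,zt=.046,guess=(.587,.1085)):
    c=cam(s0,dict(tool_pos=np.array(pos),orientation=ori)); f=lambda p:(p-np.array(crop))*sc
    S=[((1,-1),(-1,-1),(1,1),(-1,1))[k] for k in idx]
    def res(p):
        A=(Ro.from_rotvec([p[2],p[4],0])*Ro.from_euler('z',yaw,degrees=True)).as_matrix();O=np.array([p[0],p[1],z0])
        q=[f(proj(c,O+A@np.array([sx*p[3],sy*p[3],.014]))) for sx,sy in S]
        t=np.array([f(proj(c,O+A@np.array([.008*np.cos(a),.008*np.sin(a),zt]))) for a in np.linspace(0,6.2832,33)[:-1]]);t=(t.min(0)+t.max(0))/2
        return np.r_[(np.array(q)-np.array(bol)).ravel(),t-g]
    s=least_squares(res,[*guess,0,.0129,0],x_scale=.01);print(s.x,np.abs(s.fun).max())
E
python3 - <<'E'
from tilt import *
fit([.5865,.1934,.1611],[179.93,-.0545,-89.978],(200,0),3,[(169,182),(311,182),(171,328),(308,328)],(240,246),.1)
fit([.5869,.1098,.2689],[180,0,-90],(200,0),3,[(201,511),(286,511),(197,594),(286,594)],(242,578),.1)
fit([.5868,.1096,.2676],[180,0,-90],(200,0),3,[(201,511),(286,511),(197,595),(286,595)],(242,578),.1)
fit([.4833,.025,.2539],[-179.96,0,-89.95],(290,50),4,[(133,553),(220,549),(134,637)],(190,625),.0,idx=(0,1,2),yaw=2.8,guess=(.42,.062))
fit([.5868,.1933,.1188],[180,0,-90],(200,0),3,[(151,153),(332,153),(155,338),(326,338)],(240,233),.1)
E
```

```text
[ 0.5871  0.1088  0.0169  0.013  -0.003 ] 0.5548053841998808
[0.587  0.1094 0.023  0.0133 0.0038] 2.9920702778670716
[0.5869 0.1091 0.0298 0.0133 0.0039] 2.7649019705623914
[0.4196 0.0629 0.0106 0.013  0.0298] 0.6769101702604985
[0.5871 0.1086 0.0121 0.013  0.0018] 1.159376895077969
```

Run:
```python
from tilt import *
c=cam(s0,dict(tool_pos=np.array([.5868,.1096,.2676]),orientation=[180,0,-90]))
b=lambda u,v:(200+u/3,v/3)
for th in(0,.03):
  print("B tip",onz(c,b(239,60),.126-.13*th),"cap",onz(c,b(242,458),.120-.03*th))
# A in w18 and now
o=ctrl.get_obs(); i=cv2.imread("pics/w26.png"); crop(i,200,20,360,250,3,"w26b.png")
c=cam(s0,o); print("A tip",onz(c,(210+358/5,20+575/5),.126),onz(c,(210+358/5,20+59/5),.117),o["tool_pos"])
```

```text
B tip [ 0.5879 -0.026   0.126 ] cap [0.5871 0.0783 0.12  ]
B tip [ 0.5879 -0.0267  0.1221] cap [0.5871 0.0785 0.1191]
A tip [0.5866 0.1379 0.126 ] [0.5866 0.0773 0.117 ] [0.5869 0.1935 0.19  ]
```

View pics/w26b.png

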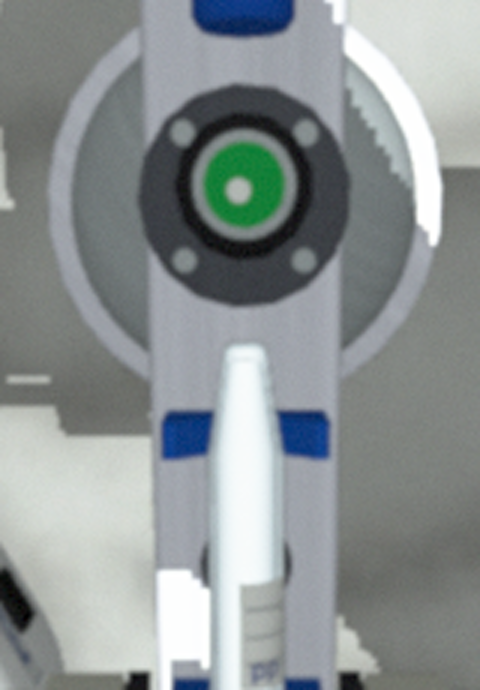

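Run:
```python
from tilt import *
def match(a,b,x0,y0,x1,y1,m=25):
    t=a[y0:y1,x0:x1]; w=b[y0-m:y1+m,x0-m:x1+m]
    r=cv2.matchTemplate(w,t,cv2.TM_CCOEFF_NORMED); _,v,_,l=cv2.minMaxLoc(r); return l[0]-m,l[1]-m,round(v,3)
a=cv2.imread("pics/s11.png");b=cv2.imread("pics/s25.png")
for n,r in dict(py_plate=(80,455,215,555),my_plate=(400,62,480,160),collar=(230,440,450,555),cap=(150,60,270,250),hub=(260,195,330,250),yel=(400,240,515,330)).items(): print("side",n,match(a,b,*r))
a=cv2.imread("pics/t11.png");b=cv2.imread("pics/t25.png")
for n,r in dict(py_plate=(40,145,80,250),my_plate=(570,110,625,205),green=(310,115,365,175),dome=(195,230,405,375)).items(): print("top",n,match(a,b,*r))
# expected per rad
for k,sc in(("side",9),("top",5)):
    c=cam(snapshot(k))
    for n,P in dict(py=[0,.145,.015],my=[0,-.145,.015],hub=[0,0,.046]).items():
        q=[]
        for th in(.01,.03):
            A=Ro.from_rotvec([th,0,0]).as_matrix();O=np.array([.587,.1095,.1])
            ct=O+[0,-.1*th,0]; q.append(proj(c,ct+A@(np.array(P)+[0,.1*th-.001,0]))*sc)
        print(k,n,"for +.02:",q[1]-q[0])
```

```text
side py_plate (2, -8, 0.955)
side my_plate (7, 6, 0.828)
side collar (-1, 0, 0.993)
side cap (0, 0, 0.993)
side hub (1, -1, 0.962)
side yel (0, 0, 0.999)
top py_plate (-1, -1, 0.857)
top my_plate (1, 2, 0.948)
top green (1, 0, 0.985)
top dome (0, 0, 0.987)
side py for +.02: [ 0.2148 -7.656 ]
side my for +.02: [0.094  6.1037]
side hub for +.02: [ 0.9199 -1.3971]
top py for +.02: [ 1.0393 -3.1052]
top my for +.02: [-0.8754  2.9186]
top hub for +.02: [ 1.783 -0.208]
```

```bash
python3 -m pendant '[[0.02,0,-0.01,0,0,0,0],[0.05,0,-0.01,0,0,0,0],[0.075,0,-0.01,0,0,0,0],[0.0855,0,0,0,0,0,0],[0.0857,0,0.01,0,0,0,0],[0.0857,0,0.03,0,0,0,0],[0.0857,0,0.045,0,0,0,0],[0.0857,0,0.055,0,0,0,0],[0.0857,0,0.055,0,0,0,0]]'
python3 - <<'E'
from h import *
i,c,o=shot("wrist","w27.png");print(o["tool_pos"],o["orientation"],o["opening"])
E
```

```text
clock: 38.67
tool_pos: [0.5864, 0.108, 0.1336]
orientation: [179.9, -0.1, -90.0]
force: [0.6, 0.5, 0.3]
opening: 0.0439
[0.5864 0.108  0.1336] [179.9141  -0.0641 -89.9767] 0.043853032969197354
```

View pics/w27.png

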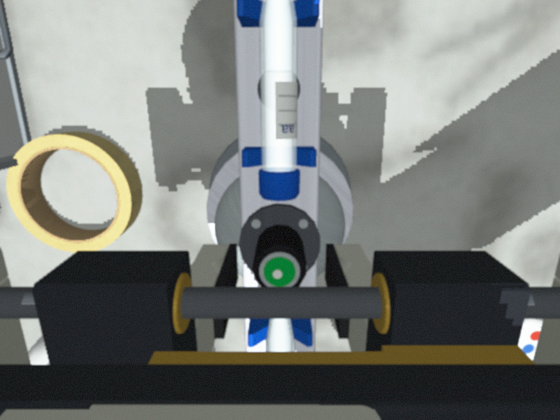

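```bash
python3 -m pendant '[[0,-0.0005,0.006,0,0,0,0],[0,-0.0005,0.0115,0,0,0,0],[0,-0.0005,0.0135,0,0,0,0],[0,-0.0005,0.0135,0,0,0,-0.5],[0,-0.0005,0.0135,0,0,0,-1],[0,-0.0005,0.0135,0,0,0,-1],[0,-0.0005,0.0135,0,0,0,-1]]'
```

```text
clock: 39.6
tool_pos: [0.5874, 0.1079, 0.1212]
orientation: [-180.0, -0.0, -90.0]
force: [-0.3, 0.6, 0.4]
opening: 0.0252
```

```bash
python3 -m pendant '[[0,0,-0.0015,0,0,0,-1],[0,0,-0.003,0,0,0,-1],[0,0,-0.003,0,0,0,-1],[-0.0012,0,-0.003,0,0,0,-1],[-0.0023,0,-0.003,0,0.01,0,-1],[-0.0023,0,-0.003,0,0.02,0,-1],[-0.0023,0,-0.0015,0,0.02,0,-1],[-0.0023,0,-0.0005,0,0.02,0,-1],[-0.0023,0,0,0,0.02,0,-1],[-0.0023,0,0,0,0.02,0,-1]]'
python3 - <<'E'
from h import *
i,c,o=shot("wrist","w28.png")
E
```

```text
clock: 40.85
tool_pos: [0.5874, 0.1101, 0.1213]
orientation: [-180.0, -1.2, -90.0]
force: [0.0, -0.2, 0.2]
opening: 0.0249
```

View pics/w28.png

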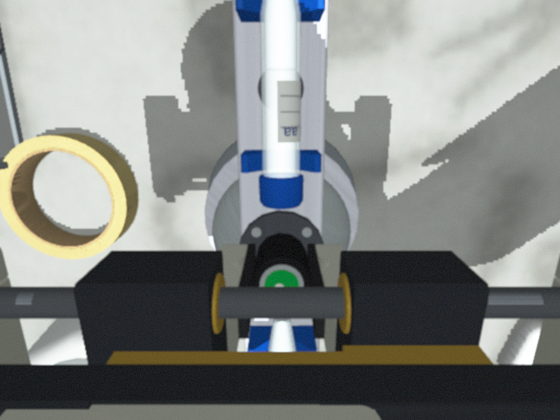

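```bash
python3 -m pendant '[[0,0,0,0,0,0,-0.25],[0,0,0,0,0,0,0],[0,0,0,0,0,0,0],[0,0,0,0,0,0,0],[0,0,0,0,0,0,0],[0,0,-0.008,0,0,0,0],[0,0,-0.025,0,0,0,0],[0,0,-0.05,0,0,0,0],[0,0,-0.085,0,-0.01,0,0],[0,0,-0.12,0,-0.02,0,0],[0,0,-0.14,0,-0.02,0,0],[0,0,-0.147,0,-0.02,0,0]]'; python3 -m pendant '[[0,0,0,0,0,0,0],[0,0,0,0,0,0,0],[0,0,0,0,0,0,0],[0,0,0,0,0,0,0],[0,0,0,0,0,0,0],[0,0,0,0,0,0,0],[0,0,0,0,0,0,0],[0,0,0,0,0,0,0]]'
python3 - <<'E'
from h import *
i,c,o=shot("wrist","w29.png");print(o["tool_pos"],o["orientation"])
crop(i,200,0,360,250,3,"w29a.png")
i,c,o=shot("side"); crop(i,260,130,320,195,9,"s29.png")
i,c,o=shot("top"); crop(i,295,135,435,215,5,"t29.png")
def match(a,b,x0,y0,x1,y1,m=25):
    t=a[y0:y1,x0:x1]; w=b[y0-m:y1+m,x0-m:x1+m]
    r=cv2.matchTemplate(w,t,cv2.TM_CCOEFF_NORMED); _,v,_,l=cv2.minMaxLoc(r); return l[0]-m,l[1]-m,round(v,3)
for ref in("11","25"):
  a=cv2.imread(f"pics/s{ref}.png");b=cv2.imread("pics/s29.png")
  for n,r in dict(py_plate=(80,455,215,555),my_plate=(400,62,480,160),hub=(260,195,330,250)).items(): print(ref,"side",n,match(a,b,*r))
  a=cv2.imread(f"pics/t{ref}.png");b=cv2.imread("pics/t29.png")
  for n,r in dict(py_plate=(40,145,80,250),my_plate=(570,110,625,205),green=(310,115,365,175)).items(): print(ref,"top",n,match(a,b,*r))
E
```

```text
clock: 42.4
tool_pos: [0.5879, 0.1133, 0.2708]
orientation: [-179.8, 0.1, -90.0]
force: [-0.1, -0.7, -0.5]
opening: 0.0436
clock: 43.4
tool_pos: [0.5873, 0.1132, 0.268]
orientation: [-180.0, -0.0, -90.0]
force: [0.0, -0.3, -0.8]
opening: 0.0438
[0.5873 0.1132 0.268 ] [-179.9974   -0.0154  -89.9972]
11 side py_plate (0, 3, 0.921)
11 side my_plate (3, 3, 0.823)
11 side hub (-2, 3, 0.956)
11 top py_plate (-6, 4, 0.843)
11 top my_plate (-3, 0, 0.947)
11 top green (-4, 1, 0.983)
25 side py_plate (-1, 12, 0.935)
25 side my_plate (-3, -2, 0.958)
25 side hub (-2, 4, 0.971)
25 top py_plate (-5, 5, 0.959)
25 top my_plate (-3, -2, 0.974)
25 top green (-5, 1, 0.981)
```

View pics/s29.png

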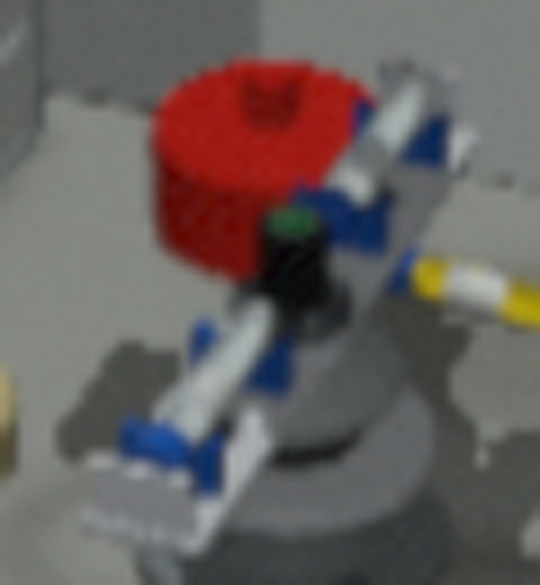

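View pics/w29a.png

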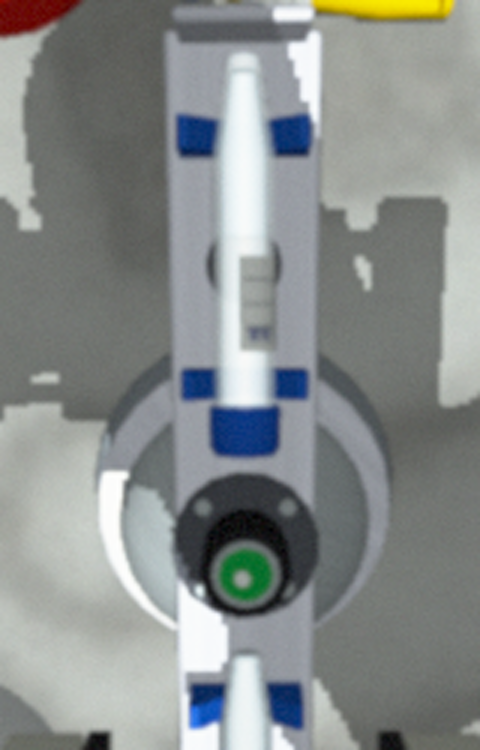

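```bash
python3 -m pendant '[[-0.02,0,0,0,0,0,0],[-0.05,0,0.02,0,0,0,-0.3],[-0.072,0,0.05,0,0,0,-0.3],[-0.0802,0,0.07,0,0,0,-0.3],[-0.0802,0,0.078,0,0,0,-0.3],[-0.0802,0,0.078,0,0,0,-0.3],[-0.0802,0,0.078,0,0,0,-0.3],[-0.0802,0,0.078,0,0,0,-0.3],[-0.0802,0,0.078,0,0,0,-0.3],[-0.0802,0,0.078,0,0,0,-0.3]]'
python3 - <<'E'
from h import *
i,c,o=shot("wrist","w30.png");print(o["tool_pos"],o["orientation"])
crop(i,210,20,350,160,5,"w30a.png")
E
```

```text
clock: 44.8
tool_pos: [0.5873, 0.1932, 0.1903]
orientation: [-180.0, -0.0, -90.0]
force: [-0.4, -1.0, 0.6]
opening: 0.0305
[0.5873 0.1932 0.1903] [-179.9786   -0.0027  -90.0107]
```

View pics/w30a.png

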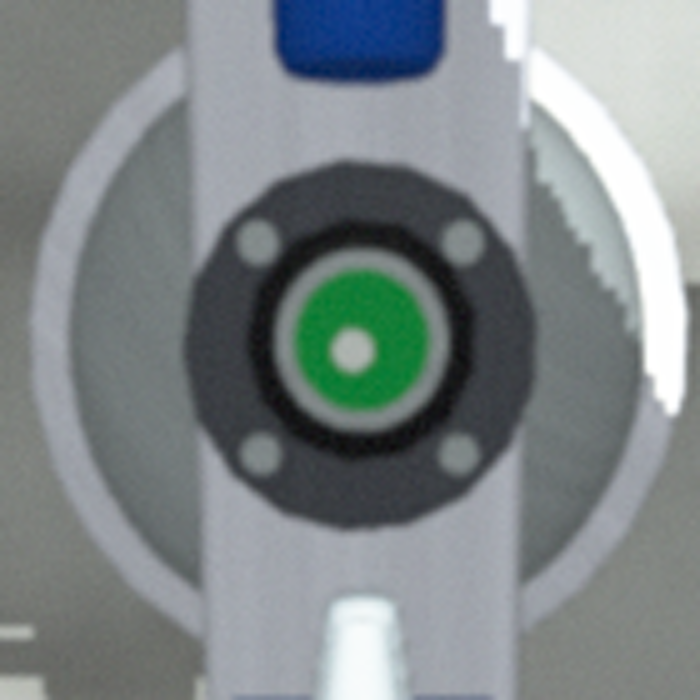

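View pics/w30.png

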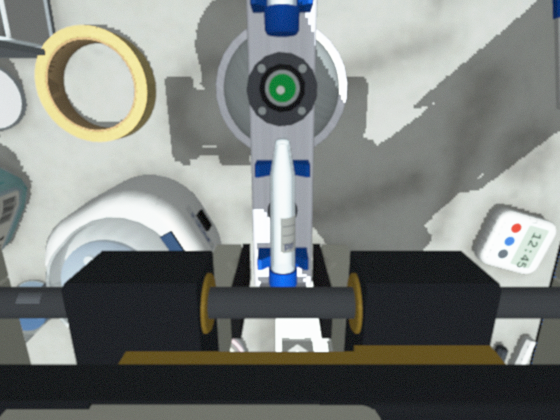

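Run:
```python
from tilt import *
fit([.5873,.1932,.1903],[180,0,-90.01],(210,20),5,[(258,242),(463,242),(260,454),(459,454)],(361,340),.1)
fit([.5871,.1934,.1904],[180,0,-90.01],(210,20),5,[(255,221),(460,221),(259,434),(457,434)],(358,308),.1)
```

```text
[ 0.5867  0.1106  0.0137  0.013  -0.0008] 0.6062946162174399
[0.5867 0.1086 0.0398 0.0129 0.0005] 0.808986102905692
```

```bash
python3 -m pendant '[[-0.01,0,-0.03,0,0,0,-0.3],[-0.02,0,-0.07,0,0,0,-0.3],[-0.02,0,-0.1,0,0,0,-0.3],[-0.02,0,-0.1,0,0,0,-0.3],[-0.02,0,-0.1,0,0,0,-0.3],[-0.02,0,-0.1,0,0,0,-0.3]]'
python3 - <<'E'
from h import *
i,c,o=shot("side","s31.png"); crop(i,260,130,320,195,9,"s31a.png")
a=cv2.imread("pics/s29.png").astype(int);b=cv2.imread("pics/s31a.png").astype(int)
print(np.abs(a-b).mean(), np.abs(a-b)[50:560,80:480].max())
i,c,o=shot("wrist","w31.png")
E
```

```text
clock: 45.65
tool_pos: [0.5868, 0.213, 0.2888]
orientation: [179.9, -0.1, -90.0]
force: [0.0, -0.9, -0.3]
opening: 0.0306
11.427887517146777 77
```

View pics/s31a.png

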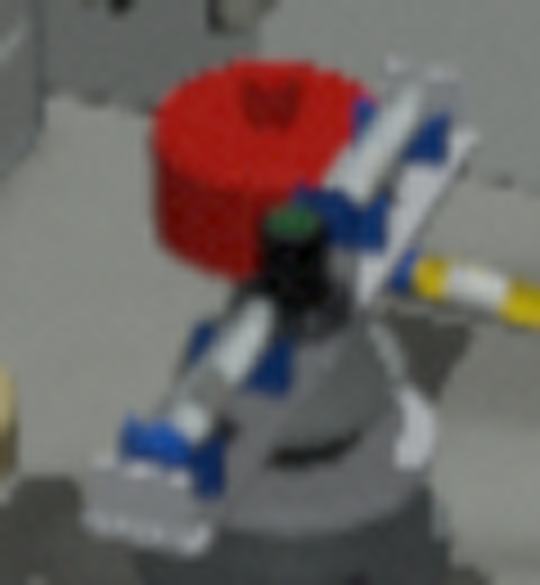

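View pics/w31.png

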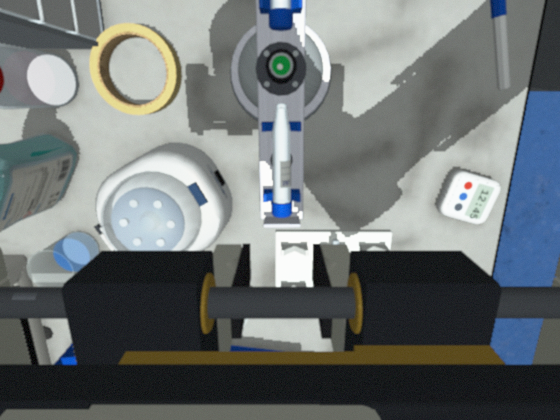

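Run:
```python
from h import *
i=cv2.imread("pics/s31.png"); crop(i,230,170,380,290,5,"s31b.png")
i=cv2.imread("pics/w31.png"); crop(i,260,220,410,350,5,"w31b.png")
```

```text
(no output)
```

View pics/s31b.png

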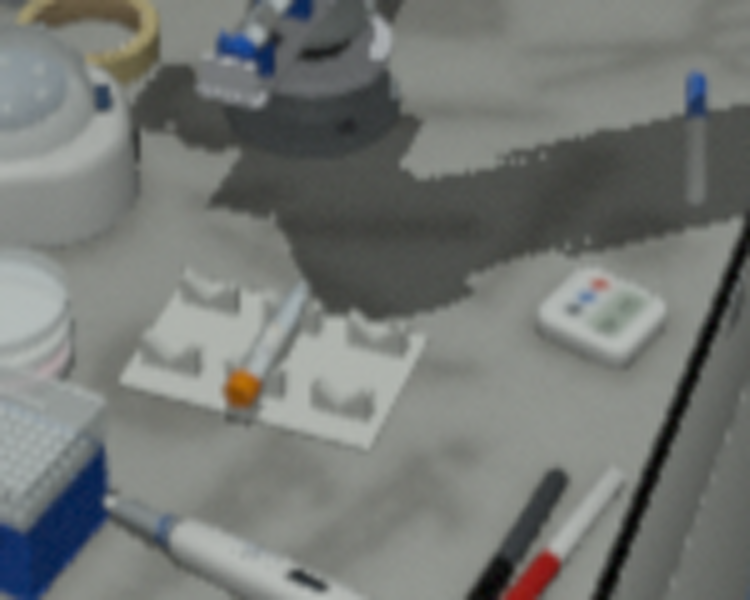

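View pics/w31b.png

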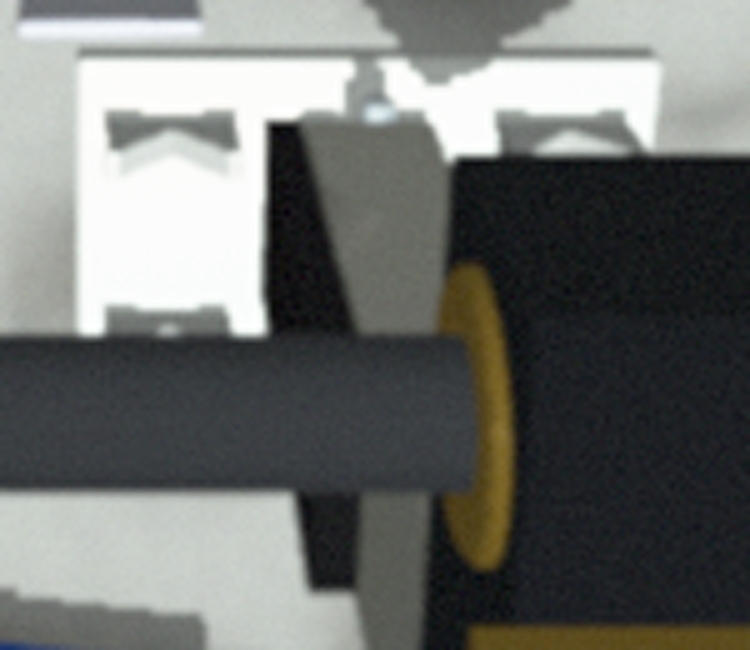

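The orange-capped tube is still in its rest (side crop, cap at 240,387). The rotor is loaded and still, and the gripper is clear of everything. Handing in.

```bash
python3 -c "
from plant import ctrl
print(ctrl.close_job())"
```

```text
the job is handed in; nothing more can be done
None
```

The job is done and was handed in at about 46 s of the 72 s. The loaded rotor is balancing on the dome on its own.

- **Order:** The red cap is upright on the worktop near (0.68, -0.105). After that I set the empty rotor on the dome and released it, then laid one blue-capped tube in each arm's cradle. I took my hand off each tube only once the rotor had followed it down. The orange-capped tube is still in its rest, and I left the pink and yellow look-alikes alone.
- **Empty rotor:** It settled about 0.01 rad from level, with its hub about 1 mm off the dome's centre.
- **Correction after loading:** The loaded rotor first leaned about 0.03 rad toward -y. I gripped the hub, lifted the loaded rotor about 3 mm, set it down 2 mm further toward +y and released it again. This is a step the task did not ask for.
- **Last checks:** The lean then read 0.014 rad. The same method read about 0.01 rad with the rotor flat on the table, so the true lean is probably 0.005–0.015 rad. The hub is about 1 mm from the dome's centre.
- **Stillness:** The rotor and tubes looked the same in the last pictures, about 2 s apart. My direct image comparison for stillness told me little, because the arm's shadow had moved.
- **Clearance:** At hand-in the gripper was about 15 cm above the tubes, touching nothing.

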